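# Stop the coasting coil winder and lock it

## Robot

A 6-joint arm with a two-finger parallel gripper is mounted at the origin on the work surface. World frame = base frame: x ahead of the robot, y to its left, z up, the work surface at z = 0. Lengths are in m, angles in rad, forces in N, time in s.
With the tool pointing down it reaches from about 0.3 to 0.75 m from the base axis. Payload 8.5 kg.
Tool frame: the origin (TCP) lies between the finger pads; the fingertips stand 8 mm ahead of it and the grasp point (between the pads) lies 11 mm behind it; y points along the fingers, x is the direction in which the jaws open and shut, and the axes are right-handed (so a half turn about y gives the same grasp; the last joint's range is limited). The gripper opens to 85 mm and grips with 20 to 120 N. Pads are 22 mm wide; open, the fingers measure 114 mm over their backs; the gripper's body (76 mm by 85 mm) begins 54 mm behind the grasp point. The pads swing forward as they close: fully open they stand 13 mm farther back than shut.
Start: joints at [-1.515, 0.381, 1.297, -0, 1.464, -0.215], TCP at [0.147, -0.53, 0.219] pointing down, gripper open.
Joint ranges: [-3.11, 3.11], [-0.89, 2.33], [0.22, 2.48], [-1.42, 4.56], [0.17, 2.85], [-2.88, 2.88]. Speed limits (rad/s): [2.39, 2.39, 3.14, 3.14, 3.14, 3.14].

## Interface

Orientations are given as a unit quaternion [w, x, y, z].
In Python, from plant import manip, vision gives the robot as it stands. The module is installed in compiled form; this text tells all that it offers.
- The arm moves only by the tool jog_arm, never from a script. Its argument "motion" is text: rows parted by semicolons, each of 5 numbers parted by spaces: the finger opening in mm, from 0 to 85.4, then the shift along the tool's x, y, z in mm, then the turn about the tool's y in rad. In form: hand dx dy dz spin; .... A call has 1 to 20 rows; each row is the pose to reach, as a shift and turn from the pose measured when the call began, along the tool's axes at that moment; what a row does not reach only later rows make up. A row lasts 1/12 s, in which the tool goes at most 41.7 mm and 7.16 degrees, less where a joint would pass 70% of its speed; a pose out of reach is approached as far as the arm can. A call with a gripper value outside its range is refused whole. The fingers move at their own pace and stop on an object; "squeeze" is the grip in N (left out, the last holds). Time passes only in rows, so rows that repeat a pose let the fingers close. It gives the time, the measured TCP pose, the force and the opening at its end, in the units of the state.
- manip.state(): the state, without advancing time (a new reading comes with each control period).
- vision.camera(name): name is "scene" or "top" or "wrist"; returns a dict with "frame" (420x560x3 uint8, blue, green, red), "intrinsics" (3x3 intrinsics, pixels), "camera_from_world" (4x4, takes a point from world to camera coordinates); the wrist camera has in their place "hand_eye" (4x4, takes a point from camera to tool coordinates, whose origin is the TCP and whose axes are the tool frame's). Camera axes: x right, y up, looking along -z (the intrinsics and any distortion apply to the point x, -y, -z); pixel columns grow to the right and rows downward; lengths in m; the calibration is good to about 2 mm. A picture is of the moment at which its call begins: read the wrist's pose just before it. There is no depth.
- manip.hand_in(): hands the job in, once; it reports no verdict.
The state is a dict: "time_s": time; "joints": joint angles; "qvel": joint speeds; "joint_efforts": joint torques, N m; "eef_pos": TCP position; "ee_rot": TCP orientation; "ft_force": force on the tool from outside, world axes, zero at the start; "wrist_torque": the same for the moment, N m; "gripper_width": opening from 0.0 (shut) to 1.0 (fully open).
Only numpy, scipy, OpenCV 4.12 (cv2) and the standard library are available. Lean on these libraries where they do the work, as an engineer would, in place of code of your own. Each camera call takes 0.05 s, during which the arm holds its last target.

## Task

The coil winder's wheel is still spinning freely. First slow and stop it with a light fingertip touch on its flat face, so that its hole comes to rest straight under the slot of the fixed bracket, and take the hand off it. Then take the lock pin from its stand, put it down through the slot and the hole until its collar sits fully home on the bracket, and let go; never press hard on the wheel, and leave the multimeter, screwdriver and solder spool where they are.

Things in the scene. Friction and masses are not known exactly. Their poses are not given: they have to be found in the camera images.
- wheel: Spinning wheel: flat level aluminium face plate, 184 mm across, 8 mm thick, with a 44 mm wide coil bobbin standing 29 mm tall at its centre. Origin on the vertical axle, nominally level with the plate's upper face; x points to the hole, z up. HEIGHT NOT EXACT: the face sits anywhere up to 8 mm above or below this origin (not measured, differs each run), so feel for it.
- winder: Fixed grey base of the winder, 150 x 205 x 18 mm; origin on the wheel's axle at table height, y axis towards the bracket. The face plate is sprung: it yields straight down 1 mm per 3 N, up to 4 mm, then is solid; over 8 N on the wheel is too hard. A fingertip on the face grips by friction and can drag the stopped wheel round; it runs on a little after a brisk drag, and 1 or 2 mm back as the finger lifts: look again.
- hole (a point): Centre of the wheel's only hole, 71 mm from the axle (same height caveat). It is rectangular, 15 mm radially by 14 mm along the rim, right through, free space below. The wheel starts at about 4 to 8 rad/s, counter-clockwise from above, and would coast for 40 s or longer; its bearing is almost frictionless (inertia 0.0055 kg m2): a light touch stops it, and it stays where it is left.
- slot (a point): Centre of the slot, on the upper face of the fixed bracket: an aluminium plate 34 mm wide, 6 mm thick, reaching in over the rim from a post outside it (from 130 to 50 mm from the axle). Its upper face is 21 mm above the wheel's nominal face. The slot is 71 mm from the axle, 12 mm wide along the rim, 20 mm long radially. y points away from the axle, z up.
- pin_knob (a point): Centre of the lock pin's black round knob, 14 mm across and 36 mm tall: grip it here. Its z axis is the pin's axis, up. The pin (60 g) starts upright in the 12 mm wide, 49 mm deep hole of a fixed 60 x 60 x 52 mm grey block, its collar resting on the block's top.
- pin_collar (a point): Centre of the underside of the pin's steel collar (22 mm across, 4 mm thick), 22 mm below pin_knob. Below it the round steel shank, 10 mm across and 46 mm long, with a tapered tip (4 mm across at the end, taper 5 mm long).
- meter: Multimeter lying flat, orange and black, 140 x 75 x 36 mm. Origin at the centre of its underside. Leave alone.
- driver: Screwdriver lying flat, yellow handle, 160 mm long. Leave alone.
- spool: Solder spool standing on its flange, 60 mm across and 44 mm tall. Origin at the centre of its underside. Leave alone.
Not all that is in view belongs to the job. Leave any green or red look-alike of the part that bears pin_knob alone.

How it is judged:
By the outcome, as a careful person would: the job done as asked, in the order asked, and still so for the second after the job is handed in, with the robot touching nothing.
It also fails if it takes over 72 s, if anything falls off the work surface, if the arm or the gripper's body presses on something with over 40 N, if the wrist force passes 120 N, or if a joint passes its speed limit or range.

## Working session

There is one attempt and no reset: what is moved stays moved. The work goes in short steps, Python scripts to look and compute and a tool call to move; the robot and the scene stay as the last step left them, time stands still between calls to the robot, and variables do not carry over. Pictures are saved under pics/ and viewed, and the job is handed in when it is done.

Besides the shell and the picture viewer there is one more tool, called as name(argument=value, ...) on one line, values as JSON. jog_arm: Moves the arm, as the interface text tells. Its arguments: {"type":"object","properties":{"motion":{"type":"string"},"squeeze":{"type":"number"}},"required":["motion"]}

```bash
mkdir -p pics; cat > h.py <<'E'
import numpy as np, cv2
from plant import manip, vision
def grab(name, fn):
    s=manip.state(); c=vision.camera(name); cv2.imwrite('pics/'+fn,c['frame']); return s,c
def R(q):
    from scipy.spatial.transform import Rotation as Ro
    return Ro.from_quat([q[1],q[2],q[3],q[0]]).as_matrix()
def pose(s,c):
    # returns K, cam->world R, origin
    if 'hand_eye' in c:
        T=np.eye(4);T[:3,:3]=R(s['ee_rot']);T[:3,3]=s['eef_pos'];M=T@np.array(c['hand_eye'])
    else: M=np.linalg.inv(np.array(c['camera_from_world']))
    return np.array(c['intrinsics']),M
def ray(K,M,u,v):
    d=np.linalg.inv(K)@np.array([u,v,1.]); d=np.array([d[0],-d[1],-d[2]])
    return M[:3,3],M[:3,:3]@d
def onz(K,M,u,v,z):
    o,d=ray(K,M,u,v); return o+d*(z-o[2])/d[2]
def proj(K,M,p):
    q=np.linalg.inv(M)@np.append(p,1); x=K@np.array([q[0],-q[1],-q[2]]); return x[:2]/x[2]
E
python3 - <<'E'
from h import *
print(manip.state())
for n in ['scene','top','wrist']:
    s,c=grab(n,n+'0.png'); print(n,[k for k in c if k!='frame']); K,M=pose(s,c); print(K.round(1).tolist(),M.round(3).tolist(), s['time_s'])
    print({k:c[k] for k in c if k not in('frame','intrinsics','camera_from_world','hand_eye')})
E
```

```text
{'time_s': 0.0, 'joints': array([-1.51528805e+00,  3.81213445e-01,  1.29830556e+00,  8.32254753e-06,
        1.46361380e+00, -2.15312036e-01]), 'qvel': array([ 0.00099417,  0.00058832, -0.00025745,  0.00159511,  0.00098678,
       -0.00104048]), 'joint_efforts': array([-1.04317216e-03, -4.48463380e+01, -2.31279570e+01, -1.76488256e-04,
        4.76682850e-03,  8.64145363e-06]), 'eef_pos': array([ 0.14711186, -0.52961725,  0.21838733]), 'ee_rot': array([ 0.56333746, -0.56250459,  0.42827563, -0.42757394]), 'ft_force': array([ 0.05696092, -1.12229108,  0.59524856]), 'wrist_torque': array([-0.0023614, -0.0135238, -0.0070606]), 'gripper_width': 1.0026574016842362}
scene ['intrinsics', 'camera_from_world']
[[502.9, 0.0, 277.2], [0.0, 502.9, 206.6], [0.0, 0.0, 1.0]] [[0.607, -0.471, 0.641, 1.193], [0.795, 0.344, -0.5, -0.558], [0.015, 0.813, 0.583, 0.705], [0.0, 0.0, 0.0, 1.0]] 0.0
{}
top ['intrinsics', 'camera_from_world']
[[451.6, 0.0, 272.3], [0.0, 451.6, 217.7], [0.0, 0.0, 1.0]] [[0.002, 0.994, -0.107, 0.384], [-1.0, 0.001, -0.009, -0.006], [-0.009, 0.107, 0.994, 1.114], [0.0, 0.0, 0.0, 1.0]] 0.05
{}
wrist ['intrinsics', 'hand_eye']
[[372.0, 0.0, 275.6], [0.0, 372.0, 211.7], [0.0, 0.0, 1.0]] [[0.268, 0.923, 0.275, 0.216], [-0.963, 0.257, 0.076, -0.511], [-0.0, -0.286, 0.958, 0.373], [0.0, 0.0, 0.0, 1.0]] 0.1
{}
```

View pics/scene0.png

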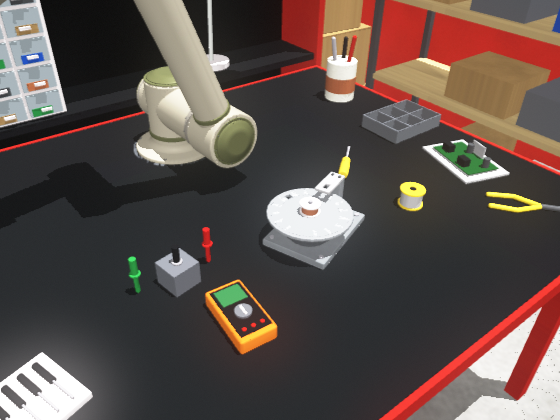

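View pics/top0.png

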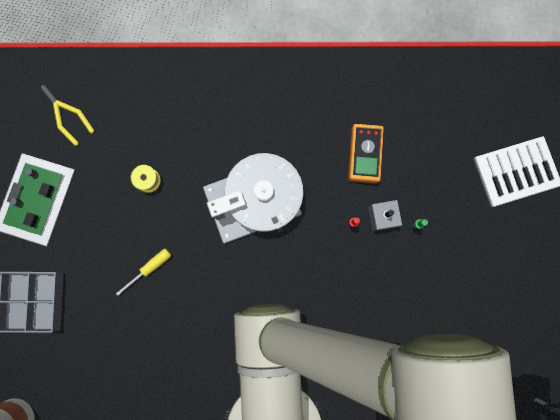

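View pics/wrist0.png

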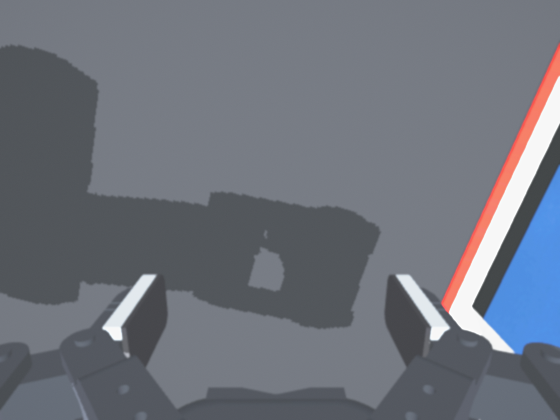

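```bash
python3 - <<'E'
import cv2
a=cv2.imread('pics/top0.png')[135:260,185:435]; cv2.imwrite('pics/z1.png',cv2.resize(a,None,fx=3.2,fy=3.2,interpolation=cv2.INTER_CUBIC))
a=cv2.imread('pics/scene0.png')[140:300,110:400]; cv2.imwrite('pics/z2.png',cv2.resize(a,None,fx=2.7,fy=2.7,interpolation=cv2.INTER_CUBIC))
E
```

```text
(no output)
```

View pics/z1.png

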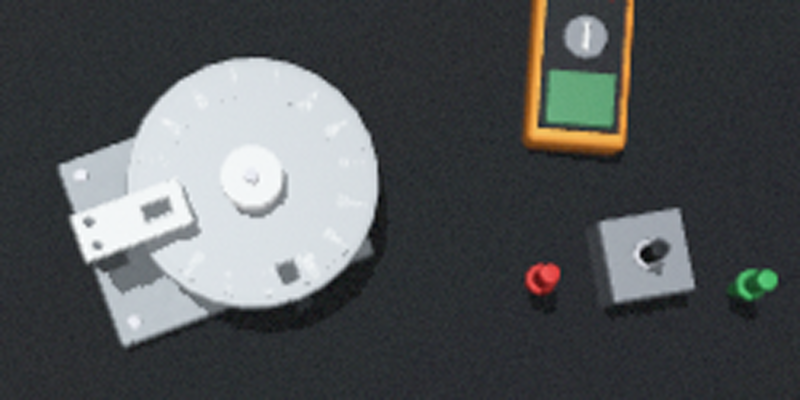

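View pics/z2.png

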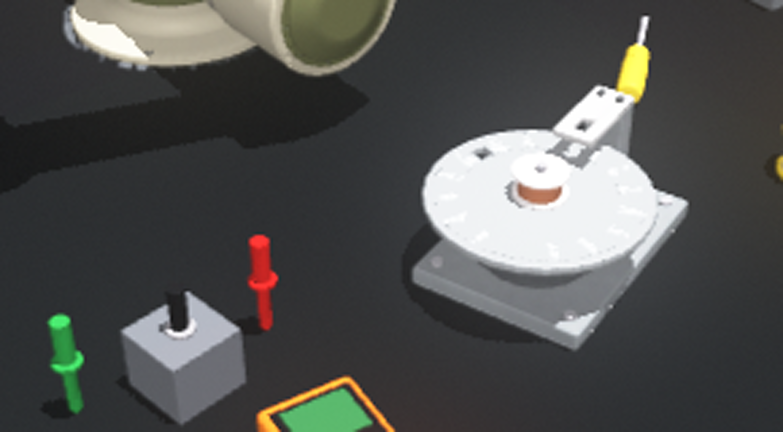

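The scene shows the wheel with its hole at top(275,220). The bracket is at upper left, with its slot at about top(234,201). There are three pin-like parts: red at top(355,222), black in the grey block at (389,213), and green at (421,224). The black-knobbed one is the lock pin, because it stands upright in the grey block. The enlarged crop confirms this.

```bash
python3 - <<'E'
from h import *
def cal(n):
    c=vision.camera(n); s=manip.state(); return pose(s,c)+(c['frame'],)
Kt,Mt,ft=cal('top');Ks,Ms,fs=cal('scene')
# ellipse of wheel by mask
def cen(f,lo,box):
    g=f.min(axis=2); m=np.zeros_like(g); x0,y0,x1,y1=box; m[y0:y1,x0:x1]=(g[y0:y1,x0:x1]>lo)*255
    cs,_=cv2.findContours(m,cv2.RETR_EXTERNAL,cv2.CHAIN_APPROX_NONE); c=max(cs,key=cv2.contourArea); return c[:,0,:]
ct=cen(ft,165,(185,140,320,250)); cs=cen(fs,165,(250,160,370,260))
def robust(c,bad):
    c=np.array([p for p in c if not bad(p)]); 
    for _ in range(5):
        e=cv2.fitEllipse(c.astype(np.float32)); (x,y),(a,b),th=e;t=np.radians(th)
        d=c-[x,y];u=d@[np.cos(t),np.sin(t)];v=d@[-np.sin(t),np.cos(t)];r=np.hypot(u/(a/2),v/(b/2));c=c[abs(r-1)<.05]
    return e,len(c)
et=robust(ct,lambda p:p[0]<250 ); es=robust(cs,lambda p:p[1]<205)
print(et,es)
def tri(pt,ps):
    o1,d1=ray(Kt,Mt,*pt);o2,d2=ray(Ks,Ms,*ps);A=np.c_[d1,-d2];k=np.linalg.lstsq(A,o2-o1,rcond=None)[0];p,q=o1+k[0]*d1,o2+k[1]*d2;return (p+q)/2,np.linalg.norm(p-q)
print('wheel raw',tri(et[0][0],es[0][0]))
# crops for slot & knob
for n,f,(x,y) in [('sA',ft,(234,201)),('sB',fs,(327,185)),('kA',ft,(389,213)),('kB',fs,(176,255))]:
    a=f[y-18:y+18,x-24:x+24]; cv2.imwrite(f'pics/{n}.png',cv2.resize(a,None,fx=8,fy=8,interpolation=cv2.INTER_NEAREST))
a=[cv2.imread(f'pics/{n}.png') for n in('sA','sB','kA','kB')]
cv2.imwrite('pics/m.png',np.vstack([np.hstack(a[:2]),np.hstack(a[2:])]))
print(manip.state()['time_s'])
E
```

```text
(((263.536376953125, 191.50210571289062), (76.27943420410156, 77.23270416259766), 78.45525360107422), 138) (((313.25433349609375, 214.23422241210938), (50.7930793762207, 92.78303527832031), 92.95591735839844), 102)
wheel raw (array([0.56056259, 0.02766665, 0.07006802]), np.float64(0.008540588080034927))
0.25
```

View pics/m.png

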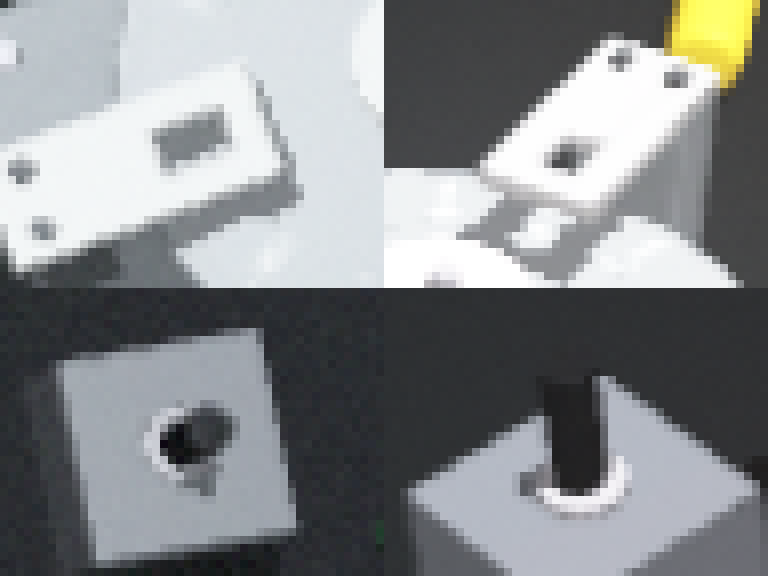

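```bash
cat >> h.py <<'E'
def tri(A,pt,B,ps):
    o1,d1=ray(*A,*pt);o2,d2=ray(*B,*ps);Q=np.c_[d1,-d2];k=np.linalg.lstsq(Q,o2-o1,rcond=None)[0];p,q=o1+k[0]*d1,o2+k[1]*d2;return (p+q)/2,(p-q)
E
python3 - <<'E'
from h import *
s=manip.state();A=pose(s,vision.camera('top'));B=pose(s,vision.camera('scene'))
for n,a,b in [('slot',(233.5,199.6),(326,186.1)),('collar',(387.9,213.2),(175.8,261))]:
    print(n,tri(A,a,B,b), onz(*A,*a,.055).round(4),onz(*B,*b,.055).round(4))
def t(*a): return a
# bobbin top: top image centre, scene
print('bobbin',tri(A,(185+252/3.2-.5,135+177/3.2-.5),B,(110+541/2.7-.5,140+171/2.7-.5)))
# base corners in top: z=.018
for p in [(58,165),(125,347)]:
    print(onz(*A,185+p[0]/3.2,135+p[1]/3.2,.018))
for z in (.05,.06,.07,.08): print(z,onz(*A,263.5,191.5,z).round(4),onz(*B,313.3,212.5,z).round(4), 38.4/451*(1.114-z))
for p in [(82,169),(190,163)]: pass
for z in (.07,.08,.09): print(z, onz(*A,233.5,199.6,z).round(4),onz(*B,326,186.1,z).round(4))
E
```

```text
slot (array([0.53362833, 0.09100608, 0.10315475]), array([3.48360794e-04, 4.41373619e-04, 9.42190673e-05])) [0.5409 0.0959 0.055 ] [0.4807 0.1427 0.055 ]
collar (array([ 0.50859082, -0.2675497 ,  0.05738783]), array([-2.84097512e-04, -4.78971018e-04,  8.50943037e-05])) [ 0.5087 -0.2684  0.055 ] [ 0.5063 -0.2663  0.055 ]
bobbin (array([0.55706253, 0.02435707, 0.09948748]), array([-3.79838318e-04, -4.97029876e-04, -7.96216237e-05]))
[0.57882688 0.17465733 0.018     ]
[0.43890679 0.12120422 0.018     ]
0.05 [0.5612 0.025  0.05  ] [0.5379 0.0544 0.05  ] 0.09059334811529934
0.06 [0.5596 0.0247 0.06  ] [0.5479 0.0451 0.06  ] 0.08974190687361419
0.07 [0.5579 0.0244 0.07  ] [0.5579 0.0357 0.07  ] 0.08889046563192905
0.08 [0.5562 0.0241 0.08  ] [0.5679 0.0264 0.08  ] 0.0880390243902439
0.07 [0.5387 0.0944 0.07  ] [0.4972 0.1265 0.07  ]
0.08 [0.5372 0.0935 0.08  ] [0.5081 0.1157 0.08  ]
0.09 [0.5358 0.0925 0.09  ] [0.5191 0.1049 0.09  ]
```

```bash
cat >> h.py <<'E'
AX=np.array([.557,.0243]); SL=np.array([.5336,.0910,.103]); COL=np.array([.5086,-.2675,.052])
def rel(p,s=None):
    s=s or manip.state(); Rm=R(s['ee_rot']); return (Rm.T@(np.array(p)-s['eef_pos'])*1000).round(1)
E
python3 - <<'E'
from h import *
s=manip.state(); print(R(s['ee_rot']).round(3)); c=vision.camera('wrist'); print(np.array(c['hand_eye']).round(3))
print(rel([.572,-.016,.11])); print(s['time_s'])
E
```

```text
[[ 0.268 -0.     0.964]
 [-0.964  0.     0.268]
 [-0.    -1.     0.   ]]
[[ 1.    -0.    -0.001  0.   ]
 [-0.001  0.286 -0.958 -0.154]
 [ 0.001  0.958  0.286  0.072]
 [ 0.     0.     0.     1.   ]]
[-381.5  109.   546.9]
0.35
```

jog_arm(motion="0 -380 40 547 0;0 -380 40 547 0;0 -380 40 547 0;0 -380 40 547 0;0 -380 40 547 0;0 -380 40 547 0;0 -380 40 547 0;0 -380 40 547 0;0 -380 40 547 0;0 -380 40 547 0;0 -380 40 547 0;0 -380 40 547 0;0 -380 40 547 0;0 -380 40 547 0;0 -380 40 547 0;0 -380 40 547 0;0 -380 40 547 0;0 -380 40 547 0;0 -380 40 547 0;0 -380 40 547 0", squeeze=20)

```text
time_s: 2.07
eef_pos: [0.572, -0.0184, 0.1792]
ee_rot: [-0.563, 0.563, -0.428, 0.428]
ft_force: [-0.1, 0.5, 0.4]
gripper_width: 0.003
```

```bash
python3 - <<'E'
from h import *
s,c=grab('wrist','w1.png'); print(s['time_s'],s['ft_force'],rel([.572,-.016,.1]), s['eef_pos'])
E
```

```text
2.0667 [-0.055104    0.48987574  0.39553048] [-2.5 79.3  0.7] [ 0.57201349 -0.01839846  0.17921534]
```

View pics/w1.png

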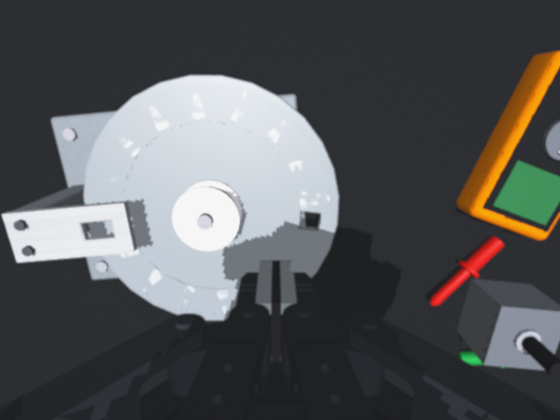

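jog_arm(motion="0 -2 40 1 0;0 -2 80 1 0;0 -2 84 1 0;0 -2 84 1 0;0 -2 84 1 0;0 -2 84 1 0")

```text
time_s: 2.62
eef_pos: [0.5736, -0.017, 0.0978]
ee_rot: [0.563, -0.562, 0.427, -0.43]
ft_force: [0.2, 0.4, 0.1]
gripper_width: 0.003
```

```bash
python3 - <<'E'
from h import *
s=manip.state(); print(s['time_s'],s['ft_force'],s['eef_pos'])
E
```

```text
2.6167 [0.236848   0.39494926 0.11781081] [ 0.57361905 -0.01700033  0.09781208]
```

jog_arm(motion="0 0 4 0 0;0 0 8 0 0;0 0 8 0 0;0 0 8 0 0")

```text
time_s: 2.95
eef_pos: [0.5737, -0.017, 0.09]
ee_rot: [0.563, -0.562, 0.427, -0.43]
ft_force: [-0.1, -0.5, 0.9]
gripper_width: -0.004
```

jog_arm(motion="0 0 1 0 0;0 0 2 0 0;0 0 2 0 0")

```text
time_s: 3.2
eef_pos: [0.5736, -0.0169, 0.0878]
ee_rot: [0.563, -0.562, 0.427, -0.43]
ft_force: [-0.3, -0.1, 0.2]
gripper_width: -0.001
```

jog_arm(motion="0 0 1 0 0;0 0 2 0 0;0 0 2 0 0")

```text
time_s: 3.45
eef_pos: [0.5735, -0.0169, 0.0856]
ee_rot: [0.563, -0.562, 0.427, -0.43]
ft_force: [0.4, 0.5, 0.2]
gripper_width: 0.002
```

jog_arm(motion="0 0 0.6 0 0;0 0 1 0 0;0 0 1 0 0")

```text
time_s: 3.7
eef_pos: [0.5735, -0.0169, 0.0845]
ee_rot: [0.563, -0.562, 0.427, -0.43]
ft_force: [-0.2, 0.6, 0.4]
gripper_width: 0.002
```

jog_arm(motion="0 0 0.6 0 0;0 0 1 0 0;0 0 1 0 0")

```text
time_s: 3.95
eef_pos: [0.5734, -0.0169, 0.0834]
ee_rot: [0.563, -0.562, 0.427, -0.43]
ft_force: [-0.5, -0.1, 0.4]
gripper_width: -0.001
```

jog_arm(motion="0 0 0.6 0 0;0 0 1 0 0;0 0 1 0 0")

```text
time_s: 4.2
eef_pos: [0.5734, -0.0169, 0.0822]
ee_rot: [0.563, -0.562, 0.428, -0.43]
ft_force: [0.6, -0.5, 0.0]
gripper_width: -0.002
```

jog_arm(motion="0 0 0.6 0 0;0 0 1 0 0;0 0 1 0 0")

```text
time_s: 4.45
eef_pos: [0.5733, -0.0169, 0.0811]
ee_rot: [0.563, -0.562, 0.428, -0.429]
ft_force: [0.7, 0.6, -0.3]
gripper_width: -0.001
```

jog_arm(motion="0 0 0.6 0 0;0 0 1 0 0;0 0 1 0 0")

```text
time_s: 4.7
eef_pos: [0.5733, -0.0169, 0.0801]
ee_rot: [0.563, -0.562, 0.428, -0.429]
ft_force: [-0.0, -0.7, 0.2]
gripper_width: -0.001
```

jog_arm(motion="0 0 0.6 0 0;0 0 1 0 0;0 0 1 0 0")

```text
time_s: 4.95
eef_pos: [0.5732, -0.0169, 0.0789]
ee_rot: [0.563, -0.562, 0.428, -0.429]
ft_force: [-0.1, 0.4, -0.0]
gripper_width: 0.0
```

jog_arm(motion="0 0 0.6 0 0;0 0 1 0 0;0 0 1 0 0")

```text
time_s: 5.2
eef_pos: [0.5732, -0.0168, 0.0778]
ee_rot: [0.563, -0.562, 0.428, -0.429]
ft_force: [0.1, 0.7, 0.8]
gripper_width: 0.0
```

jog_arm(motion="0 0 0.6 0 0;0 0 1 0 0;0 0 1 0 0")

```text
time_s: 5.45
eef_pos: [0.5731, -0.0168, 0.0767]
ee_rot: [0.563, -0.562, 0.428, -0.429]
ft_force: [0.6, 0.2, -0.4]
gripper_width: -0.006
```

jog_arm(motion="0 0 0.6 0 0;0 0 1 0 0;0 0 1 0 0")

```text
time_s: 5.7
eef_pos: [0.5731, -0.0168, 0.0756]
ee_rot: [0.563, -0.562, 0.428, -0.429]
ft_force: [-1.1, 0.4, -0.1]
gripper_width: 0.002
```

```bash
python3 - <<'E'
from h import *
s,c=grab('wrist','w2.png')
print(s['ft_force'],s['eef_pos'])
grab('scene','s2.png')
a=cv2.imread('pics/s2.png')[140:300,200:420]; cv2.imwrite('pics/z3.png',cv2.resize(a,None,fx=3.5,fy=3.5,interpolation=cv2.INTER_CUBIC))
E
```

```text
[-1.10995786  0.3656513  -0.05825838] [ 0.57311269 -0.01683715  0.0756322 ]
```

View pics/w2.png

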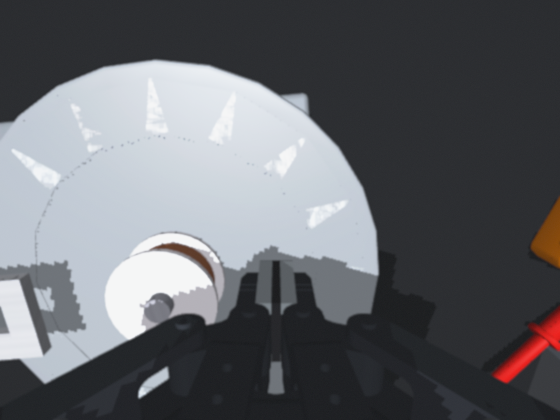

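View pics/z3.png

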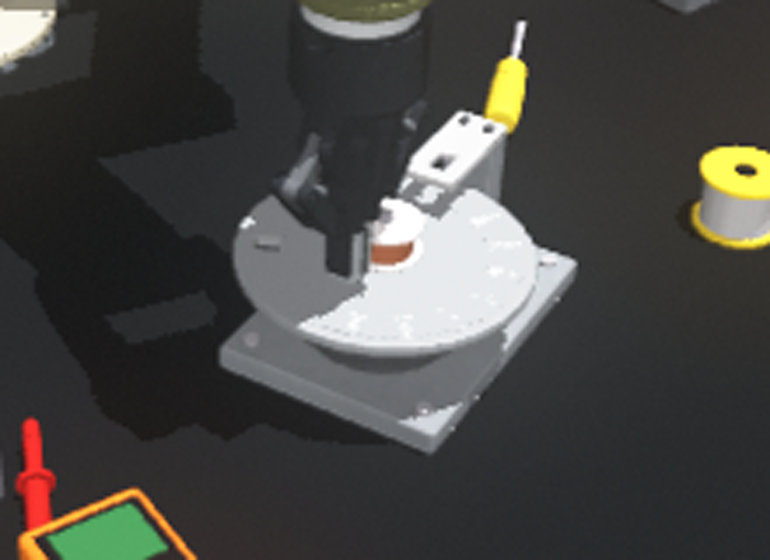

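jog_arm(motion="0 0 0.6 0 0;0 0 1 0 0;0 0 1 0 0")

```text
time_s: 6.05
eef_pos: [0.5731, -0.0168, 0.0746]
ee_rot: [0.563, -0.562, 0.428, -0.429]
ft_force: [-0.7, -0.6, -0.5]
gripper_width: -0.001
```

jog_arm(motion="0 0 0.6 0 0;0 0 1 0 0;0 0 1 0 0")

```text
time_s: 6.3
eef_pos: [0.5731, -0.0168, 0.0735]
ee_rot: [0.563, -0.562, 0.428, -0.429]
ft_force: [-0.3, -0.5, 0.4]
gripper_width: 0.002
```

jog_arm(motion="0 0 0.6 0 0;0 0 1 0 0;0 0 1 0 0")

```text
time_s: 6.55
eef_pos: [0.573, -0.0168, 0.0724]
ee_rot: [0.563, -0.562, 0.428, -0.429]
ft_force: [0.6, 0.3, -0.9]
gripper_width: 0.0
```

jog_arm(motion="0 0 0.6 0 0;0 0 1 0 0;0 0 1 0 0")

```text
time_s: 6.8
eef_pos: [0.5729, -0.0168, 0.0713]
ee_rot: [0.563, -0.562, 0.428, -0.429]
ft_force: [0.1, -0.8, -0.9]
gripper_width: -0.003
```

```bash
python3 - <<'E'
from h import *
L=[]
for i in range(3):
    s,c=grab('scene',f't{i}.png'); L.append(cv2.resize(c['frame'][170:250,250:370],None,fx=4,fy=4,interpolation=cv2.INTER_CUBIC)); print(s['time_s'],s['ft_force'].round(2))
cv2.imwrite('pics/z4.png',np.vstack([L[0],L[1]])[:, :])
E
```

```text
6.8 [ 0.08 -0.83 -0.92]
6.85 [-0.18 -0.53  0.52]
6.9 [-0.63 -0.01 -0.45]
```

View pics/z4.png

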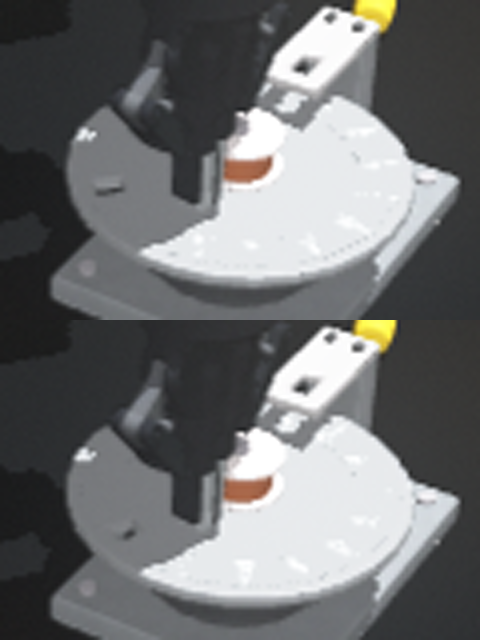

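jog_arm(motion="0 0 0.6 0 0;0 0 1 0 0;0 0 1 0 0")

```text
time_s: 7.2
eef_pos: [0.573, -0.0168, 0.0703]
ee_rot: [0.563, -0.562, 0.428, -0.429]
ft_force: [0.8, -0.0, 0.3]
gripper_width: 0.002
```

jog_arm(motion="0 0 0.6 0 0;0 0 1 0 0;0 0 1 0 0")

```text
time_s: 7.45
eef_pos: [0.5729, -0.0168, 0.0692]
ee_rot: [0.563, -0.562, 0.428, -0.429]
ft_force: [-0.0, -0.6, 0.3]
gripper_width: -0.001
```

```bash
python3 - <<'E'
from h import *
s,c=grab('scene','t4.png'); A=pose(s,c); print(s['eef_pos'])
for z in (.06,.065,.07,.075): print(z,proj(*A,[.573,-.017,z]).round(1), 'rim near', [proj(*A,[AX[0]+.092*np.cos(t),AX[1]+.092*np.sin(t),z]).round(1).tolist() for t in (-.6,0,.8,-1.57-.6)])
cv2.imwrite('pics/z5.png',cv2.resize(c['frame'][180:250,255:365],None,fx=7,fy=7,interpolation=cv2.INTER_NEAREST))
E
```

```text
[ 0.5729312  -0.01679653  0.06920796]
0.06 [298.5 228.8] rim near [[313.5, 245.7], [338.2, 240.0], [352.0, 221.5], [265.7, 218.8]]
0.065 [298.6 226.8] rim near [[313.6, 243.8], [338.4, 238.1], [352.3, 219.7], [265.7, 216.9]]
0.07 [298.7 224.9] rim near [[313.8, 241.9], [338.6, 236.2], [352.5, 217.8], [265.7, 215.0]]
0.075 [298.8 223. ] rim near [[313.9, 239.9], [338.8, 234.2], [352.7, 215.9], [265.7, 213.1]]
```

View pics/z5.png

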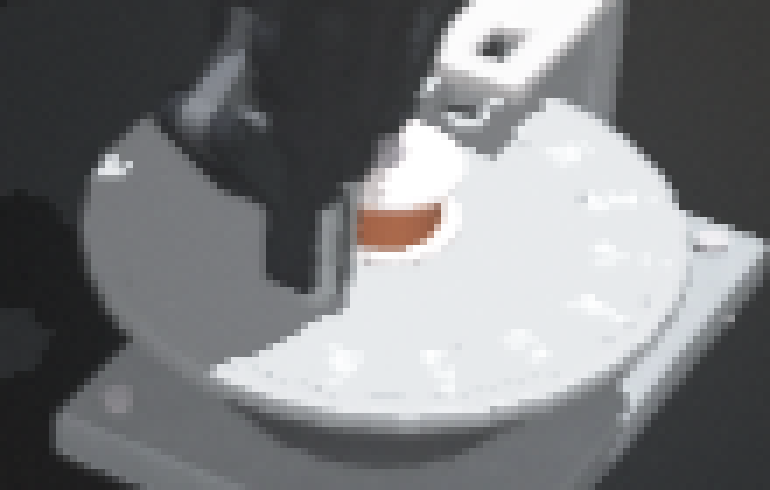

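jog_arm(motion="0 0 0.6 0 0;0 0 1 0 0;0 0 1 0 0")

```text
time_s: 7.75
eef_pos: [0.5729, -0.0168, 0.0681]
ee_rot: [0.563, -0.562, 0.428, -0.429]
ft_force: [-0.3, 0.1, -0.1]
gripper_width: -0.003
```

jog_arm(motion="0 0 0.6 0 0;0 0 1 0 0;0 0 1 0 0")

```text
time_s: 8.0
eef_pos: [0.5728, -0.0168, 0.067]
ee_rot: [0.563, -0.562, 0.428, -0.429]
ft_force: [-0.3, -0.0, 0.5]
gripper_width: 0.001
```

```bash
python3 - <<'E'
from h import *
s,c=grab('scene','t5.png'); A=pose(s,c); print(s['eef_pos'])
Rm=R(s['ee_rot'])
for t in (-.02,-.01,0,.008):
  print(t,[proj(*A,s['eef_pos']+Rm@np.array([x,t,z])).round(1).tolist() for x in(-.008,.008) for z in (-.011,.011)])
s,c=grab('wrist','w5.png'); 
H=np.array(c['hand_eye']);K=np.array(c['intrinsics'])
for t in (-.02,-.01,0,.008): print(t,[proj(K,H,[x,t,z]).round(1).tolist() for x in(-.008,.008) for z in (-.011,.011)])
E
```

```text
[ 0.57283038 -0.01676735  0.06701724]
-0.02 [[296.9, 214.5], [305.7, 218.4], [292.4, 218.1], [301.2, 222.2]]
-0.01 [[296.8, 218.3], [305.5, 222.3], [292.2, 222.0], [301.0, 226.1]]
0 [[296.6, 222.2], [305.2, 226.2], [292.1, 225.8], [300.8, 229.9]]
0.008 [[296.4, 225.2], [305.1, 229.2], [292.0, 228.9], [300.6, 233.0]]
-0.02 [[254.7, 311.8], [253.8, 262.4], [293.7, 311.8], [294.5, 262.4]]
-0.01 [[255.9, 299.3], [255.1, 252.5], [292.6, 299.3], [293.3, 252.5]]
0 [[257.0, 288.2], [256.3, 243.7], [291.6, 288.2], [292.3, 243.7]]
0.008 [[257.7, 280.2], [257.1, 237.3], [290.9, 280.2], [291.5, 237.3]]
```

View pics/w5.png

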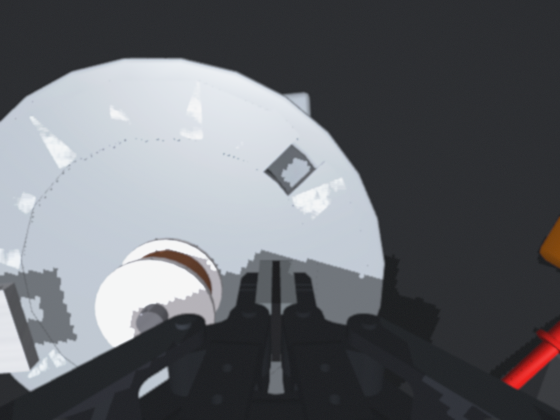

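jog_arm(motion="0 0 0.6 0 0;0 0 1.4 0 0;0 0 1.4 0 0")

```text
time_s: 8.35
eef_pos: [0.5728, -0.0167, 0.0656]
ee_rot: [0.563, -0.562, 0.428, -0.429]
ft_force: [-0.1, 0.6, 0.4]
gripper_width: 0.002
```

jog_arm(motion="0 0 0.6 0 0;0 0 1.4 0 0;0 0 1.4 0 0")

```text
time_s: 8.6
eef_pos: [0.5731, -0.0168, 0.0642]
ee_rot: [0.563, -0.562, 0.428, -0.429]
ft_force: [1.6, 1.3, 1.3]
gripper_width: -0.001
```

jog_arm(motion="0 0 0.6 0 0;0 0 1.4 0 0;0 0 1.4 0 0")

```text
time_s: 8.85
eef_pos: [0.5736, -0.0168, 0.0631]
ee_rot: [0.563, -0.562, 0.428, -0.43]
ft_force: [2.2, 0.2, 4.0]
gripper_width: 0.001
```

jog_arm(motion="0 0 0 0 0;0 0 0 0 0;0 0 0 0 0;0 0 0 0 0;0 0 0 0 0;0 0 0 0 0")

```text
time_s: 9.35
eef_pos: [0.5736, -0.0169, 0.0631]
ee_rot: [0.563, -0.562, 0.428, -0.43]
ft_force: [0.6, -0.3, 4.4]
gripper_width: -0.001
```

```bash
python3 - <<'E'
from h import *
for i in range(2):
    s,c=grab('wrist',f'w6{i}.png'); print(s['time_s'],s['ft_force'],s['eef_pos'])
cv2.imwrite('pics/d6.png',np.hstack([cv2.resize(cv2.imread(f'pics/w6{i}.png'),(400,300)) for i in(0,1)]))
grab('top','t6.png')
E
```

```text
9.35 [ 0.55894717 -0.33108214  4.44115031] [ 0.57356574 -0.01687195  0.06313205]
9.4 [-0.31305029 -0.37810838  4.08116844] [ 0.57359558 -0.01687367  0.06313085]
```

View pics/d6.png

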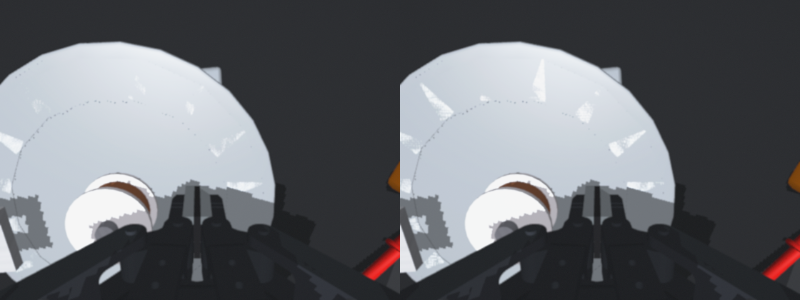

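View pics/t6.png

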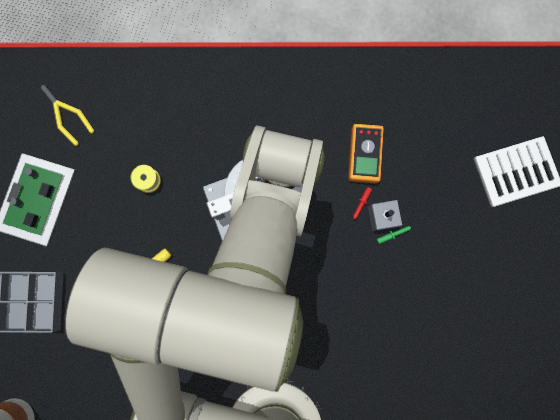

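```bash
python3 - <<'E'
from h import *
L=[]
for i in range(3):
    s,c=grab('scene',f's7{i}.png'); L.append(cv2.resize(c['frame'][165:255,240:380],None,fx=2.7,fy=2.7,interpolation=cv2.INTER_CUBIC)); print(s['time_s'],s['ft_force'].round(2))
a=cv2.imread('pics/t6.png')[180:250,335:445]; b=cv2.imread('pics/s70.png')[210:310,110:250]
L=[cv2.resize(x,(390,280),interpolation=cv2.INTER_CUBIC) for x in L[:2]+[a,b]]
cv2.imwrite('pics/z7.png',np.vstack([np.hstack(L[:2]),np.hstack(L[2:])]))
E
```

```text
9.5 [-0.21 -1.47  3.48]
9.55 [-0.11 -0.62  4.11]
9.6 [ 0.75 -0.47  4.22]
```

View pics/z7.png

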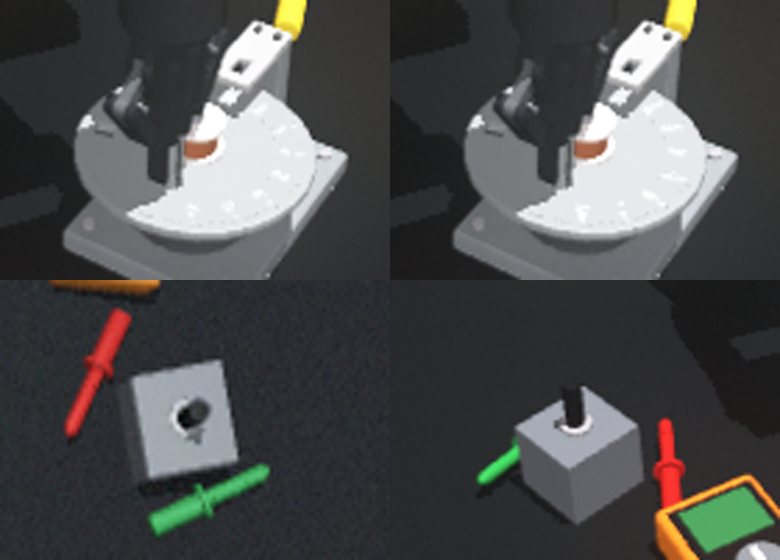

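```bash
python3 - <<'E'
from h import *
s=manip.state();c=cv2.imread('pics/s70.png')
K,M=pose(s,vision.camera('scene'))
cv2.imwrite('pics/z8.png',cv2.resize(c[185:235,255:325],None,fx=10,fy=10,interpolation=cv2.INTER_CUBIC))
for z in (.07,.074,.078):
    p=onz(K,M,277,206.8,z)[:2]-AX; print(np.hypot(*p),np.degrees(np.arctan2(p[1],p[0])))
p=s['eef_pos'][:2]-AX;print(np.hypot(*p),np.degrees(np.arctan2(p[1],p[0])))
E
```

```text
0.07251885943591982 -147.9175745922179
0.07080966172787898 -143.6744997558613
0.06950663196329374 -139.24718246491648
0.04439693947129846 -67.96082343736305
```

View pics/z8.png

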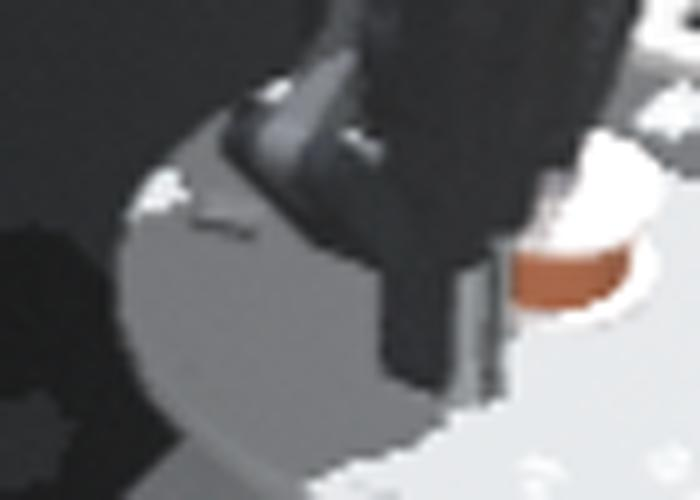

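```bash
python3 - <<'E'
from h import *
print(rel([.5985,.0354,.078]))
E
```

```text
[-43.8 -14.8  37.9]
```

jog_arm(motion="0 0 -8 0 0;0 0 -15 0 0;0 -15 -15 12 0;0 -44 -15 38 0;0 -44 -15 38 0;0 -44 -15 38 0;0 -44 -15 38 0;0 -44 -15 38 0")

```text
time_s: 10.37
eef_pos: [0.5981, 0.035, 0.0782]
ee_rot: [0.563, -0.562, 0.428, -0.43]
ft_force: [-0.5, 0.2, 0.3]
gripper_width: -0.003
```

```bash
python3 - <<'E'
from h import *
s,c=grab('wrist','w8.png'); print(s['eef_pos'],s['ft_force'])
s,c=grab('scene','s8.png'); cv2.imwrite('pics/z8.png',cv2.resize(c['frame'][165:255,240:380],None,fx=5,fy=5,interpolation=cv2.INTER_CUBIC))
E
```

```text
[0.59809635 0.03501805 0.07824599] [-0.52348917  0.16927611  0.25236068]
```

View pics/w8.png

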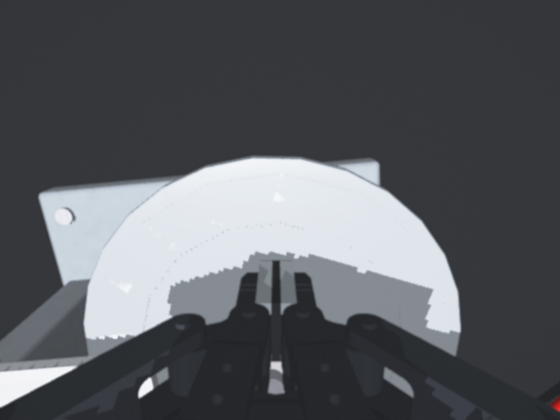

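View pics/z8.png

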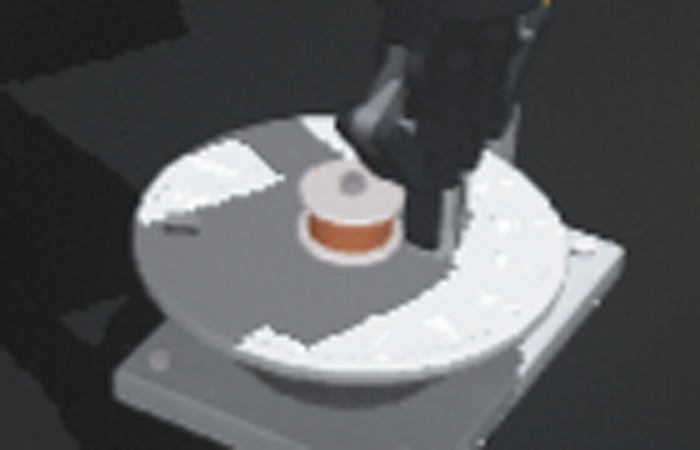

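```bash
cat >> h.py <<'E'
def az(p): p=np.array(p[:2])-AX; return np.hypot(*p),np.degrees(np.arctan2(p[1],p[0]))
E
python3 - <<'E'
from h import *
s=manip.state()
K,M=pose(s,vision.camera('scene'))
for z in (.072,.076): print(az(onz(K,M,276,210.8,z)),az(onz(K,M,276.2,212,z)))
print(az(s['eef_pos']),az(SL))
E
```

```text
(np.float64(0.07051392463053491), np.float64(-133.86817330737213)) (np.float64(0.06972241905654658), np.float64(-130.37846865230722))
(np.float64(0.0701486303130096), np.float64(-129.41175345209214)) (np.float64(0.06969536562403461), np.float64(-125.89473829900172))
(np.float64(0.04258280219165316), np.float64(14.413490581577985)) (np.float64(0.07068557137068358), np.float64(109.33212483190967))
```

jog_arm(motion="0 0 6 0 0;0 0 11 0 0;0 0 13 0 0;0 0 14 0 0;0 0 14 0 0")

```text
time_s: 10.93
eef_pos: [0.598, 0.0348, 0.064]
ee_rot: [0.562, -0.562, 0.428, -0.429]
ft_force: [-1.6, -0.5, 2.0]
gripper_width: 0.0
```

jog_arm(motion="0 0 0.5 0 0;0 0 1 0 0;0 0 1 0 0")

```text
time_s: 11.18
eef_pos: [0.5981, 0.0348, 0.0632]
ee_rot: [0.563, -0.562, 0.428, -0.43]
ft_force: [-0.7, -0.3, 4.2]
gripper_width: -0.002
```

```bash
cat >> h.py <<'E'
def arc(dth,n=20,hold=2,r=None):
    s=manip.state();p=np.array(s['eef_pos']);d=p[:2]-AX;r0=np.hypot(*d);r=r or r0;t0=np.arctan2(d[1],d[0])
    u=np.arange(1,n-hold+1)/(n-hold);w=(1-np.cos(np.pi*u))/2*.6+u*.4
    w=np.r_[w,np.ones(hold)]
    L=[]
    for k in w:
        rr=r0+(r-r0)*min(1,k*2); t=t0+np.radians(dth)*k
        x=rel([*(AX+rr*np.array([np.cos(t),np.sin(t)])),p[2]]); L.append(f"0 {x[0]:.1f} 0 {x[2]:.1f} 0")
    print(';'.join(L)); print(s['time_s'],p,s['ft_force'],r0,np.degrees(t0))
E
python3 -c "
from h import *
arc(-85,20,2,.043)"
```

```text
0 1.7 0 -0.0 0;0 3.9 0 -0.2 0;0 6.7 0 -0.5 0;0 9.9 0 -1.2 0;0 13.5 0 -2.2 0;0 17.4 0 -3.7 0;0 21.3 0 -5.7 0;0 25.2 0 -8.2 0;0 28.9 0 -11.2 0;0 32.1 0 -14.7 0;0 34.9 0 -18.4 0;0 37.2 0 -22.2 0;0 39.0 0 -25.9 0;0 40.3 0 -29.5 0;0 41.2 0 -32.7 0;0 41.7 0 -35.5 0;0 42.0 0 -37.7 0;0 42.2 0 -39.4 0;0 42.2 0 -39.4 0;0 42.2 0 -39.4 0
11.1833 [0.5981222  0.03483196 0.06324414] [-0.70184758 -0.27561516  4.24173411] 0.04244947053894117 14.365454977825035
```

jog_arm(motion="0 1.7 0 0 0;0 3.9 0 -0.2 0;0 6.7 0 -0.5 0;0 9.9 0 -1.2 0;0 13.5 0 -2.2 0;0 17.4 0 -3.7 0;0 21.3 0 -5.7 0;0 25.2 0 -8.2 0;0 28.9 0 -11.2 0;0 32.1 0 -14.7 0;0 34.9 0 -18.4 0;0 37.2 0 -22.2 0;0 39 0 -25.9 0;0 40.3 0 -29.5 0;0 41.2 0 -32.7 0;0 41.7 0 -35.5 0;0 42 0 -37.7 0;0 42.2 0 -39.4 0;0 42.2 0 -39.4 0;0 42.2 0 -39.4 0")

```text
time_s: 12.85
eef_pos: [0.5713, -0.0163, 0.0632]
ee_rot: [0.563, -0.562, 0.428, -0.43]
ft_force: [-0.0, -0.4, 4.1]
gripper_width: 0.0
```

```bash
python3 - <<'E'
from h import *
s,c=grab('wrist','w9.png'); print(s['eef_pos'],s['ft_force'],az(s['eef_pos']))
s,c=grab('scene','s9.png'); cv2.imwrite('pics/z9.png',cv2.resize(c['frame'][165:255,240:380],None,fx=5,fy=5,interpolation=cv2.INTER_CUBIC))
E
```

```text
[ 0.57126834 -0.01625082  0.06323182] [-3.06513095e-04 -4.36658625e-01  4.07464667e+00] (np.float64(0.04298784576790169), np.float64(-70.61490332796932))
```

View pics/w9.png

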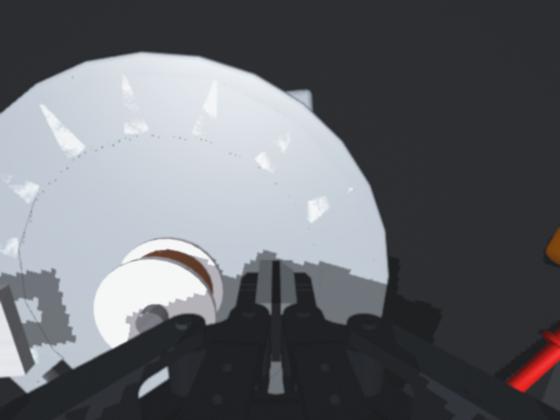

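View pics/z9.png

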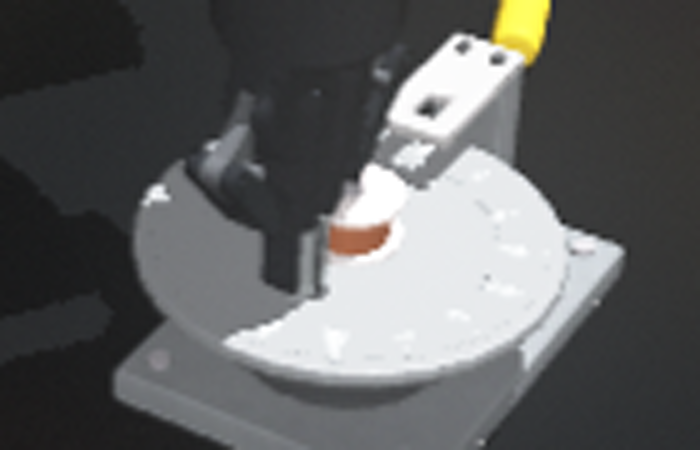

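```bash
python3 -c "
from h import *
arc(-28,12,3,.043)"
```

```text
0 0.1 0 -1.3 0;0 0.1 0 -3.3 0;0 0.0 0 -5.9 0;0 -0.3 0 -8.9 0;0 -0.8 0 -12.0 0;0 -1.5 0 -14.9 0;0 -2.3 0 -17.4 0;0 -3.0 0 -19.3 0;0 -3.5 0 -20.5 0;0 -3.5 0 -20.5 0;0 -3.5 0 -20.5 0;0 -3.5 0 -20.5 0
12.95 [ 0.57141132 -0.01620521  0.06324484] [-0.72448645 -0.19349072  3.91208736] 0.042992532740104415 -70.41499006161058
```

jog_arm(motion="0 0.1 0 -1.3 0;0 0.1 0 -3.3 0;0 0 0 -5.9 0;0 -0.3 0 -8.9 0;0 -0.8 0 -12 0;0 -1.5 0 -14.9 0;0 -2.3 0 -17.4 0;0 -3 0 -19.3 0;0 -3.5 0 -20.5 0;0 -3.5 0 -20.5 0;0 -3.5 0 -20.5 0;0 -3.5 0 -20.5 0")

```text
time_s: 13.95
eef_pos: [0.5508, -0.0183, 0.0632]
ee_rot: [0.563, -0.562, 0.428, -0.43]
ft_force: [0.7, -0.7, 3.7]
gripper_width: 0.001
```

jog_arm(motion="0 0 -3 0 0;0 0 -10 0 0;0 0 -50 0 0;0 0 -90 0 0;0 0 -115 0 0;0 0 -115 0 0;0 0 -115 0 0;0 0 -115 0 0")

```text
time_s: 14.62
eef_pos: [0.5499, -0.0181, 0.1773]
ee_rot: [0.562, -0.562, 0.429, -0.429]
ft_force: [0.2, -0.5, -1.4]
gripper_width: 0.003
```

```bash
python3 - <<'E'
from h import *
s,c=grab('wrist','w10.png'); print(s['eef_pos'],s['ft_force'],az(s['eef_pos']))
s,c=grab('scene','s10.png'); cv2.imwrite('pics/z10.png',cv2.resize(c['frame'][165:255,240:380],None,fx=5,fy=5,interpolation=cv2.INTER_CUBIC))
E
```

```text
[ 0.5499123  -0.01805435  0.17732234] [ 0.24941361 -0.46538997 -1.38170285] (np.float64(0.04294329538683222), np.float64(-99.50001625802858))
```

View pics/w10.png

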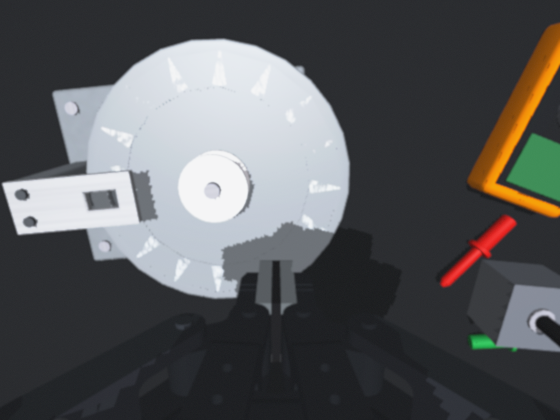

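View pics/z10.png

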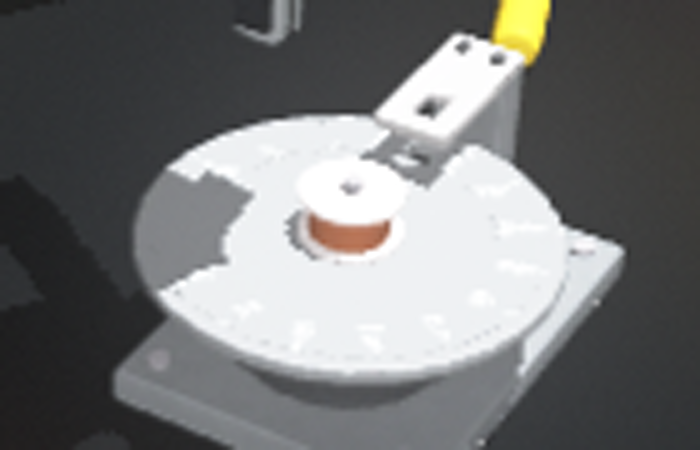

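```bash
python3 - <<'E'
from h import *
a=cv2.imread('pics/w10.png')[160:250,50:200]; a=np.clip((a.astype(float)/255)**.6*255,0,255).astype(np.uint8); cv2.imwrite('pics/z11.png',cv2.resize(a,None,fx=5,fy=5,interpolation=cv2.INTER_CUBIC))
E
```

```text
(no output)
```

View pics/z11.png

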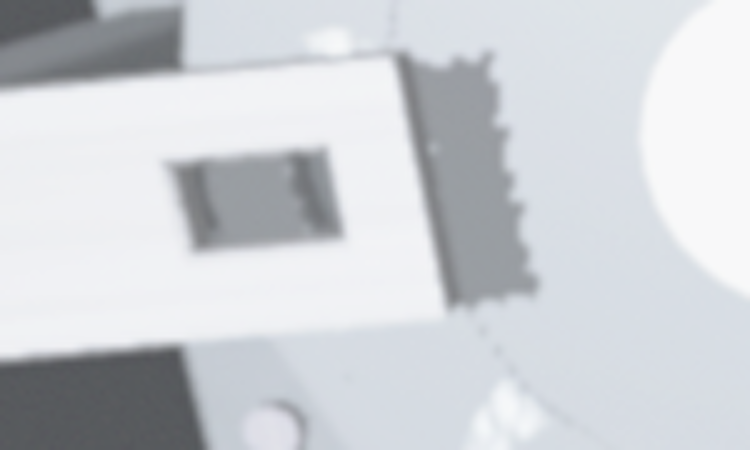

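```bash
python3 - <<'E'
from h import *
def g(a): a=np.clip((a.astype(float)/255)**.6*255,0,255).astype(np.uint8); return cv2.resize(a,None,fx=6,fy=6,interpolation=cv2.INTER_NEAREST)
cv2.imwrite('pics/z12.png',np.hstack([g(cv2.imread('pics/w1.png')[205:255,70:130]),g(cv2.imread('pics/w10.png')[175:225,72:132])]))
s=manip.state();c=vision.camera('wrist');A=pose(s,c)
# predicted slot corners, hole corners for az
th=np.radians(109.33)
def pt(r,t,az,z): e=np.array([np.cos(az),np.sin(az)]);n=np.array([-e[1],e[0]]);q=AX+r*e+t*n;return [*q,z]
print('slot',[proj(*A,pt(71+a,b,th,0)if 0 else pt((71+a)/1e3,b/1e3,th,.103)).round(1).tolist() for a,b in((-10,-6),(-10,6),(10,6),(10,-6))])
for d in (-5,0,5): print('hole',d,[proj(*A,pt((71+a)/1e3,b/1e3,th+np.radians(d),.076)).round(1).tolist() for a,b in((-7.5,-7),(-7.5,7),(7.5,7),(7.5,-7))])
print('hub',proj(*A,[*AX,.105]))
E
```

```text
slot [[114.8, 187.1], [118.4, 205.5], [87.3, 207.5], [83.3, 189.2]]
hole -5 [[126.7, 169.4], [128.6, 189.1], [107.2, 188.7], [105.0, 169.0]]
hole 0 [[127.0, 177.3], [130.6, 196.7], [109.6, 198.2], [105.7, 178.7]]
hole 5 [[127.9, 185.1], [133.2, 204.1], [112.7, 207.3], [107.2, 188.4]]
hub [212.06121592 190.57978312]
```

View pics/z12.png

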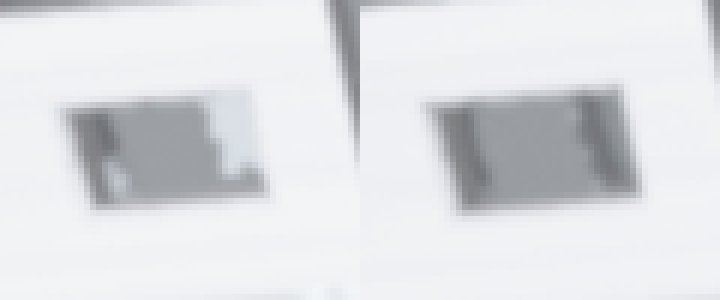

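```bash
python3 - <<'E'
from h import *
print(rel([.464,.0717,.13]))
E
```

```text
[-109.3   46.9  -59.1]
```

jog_arm(motion="0 -36 5 -20 0;0 -72 20 -40 0;0 -109 47 -59 0;0 -109 47 -59 0;0 -109 47 -59 0;0 -109 47 -59 0;0 -109 47 -59 0")

```text
time_s: 15.35
eef_pos: [0.4656, 0.0706, 0.1303]
ee_rot: [0.562, -0.562, 0.429, -0.429]
ft_force: [0.7, 0.0, 0.1]
gripper_width: -0.002
```

```bash
cat > look.py <<'E'
from h import *
import sys
s,c=grab('wrist',sys.argv[1]+'.png'); A=pose(s,c); print(s['time_s'],s['eef_pos'],s['ft_force'].round(2))
u,v=proj(*A,SL).astype(int); print(u,v)
x0,y0=max(u-45,0),max(v-40,0)
a=c['frame'][y0:y0+80,x0:x0+90]; a=np.clip((a.astype(float)/255)**.6*255,0,255).astype(np.uint8)
cv2.imwrite(f'pics/{sys.argv[1]}z.png',cv2.resize(a,None,fx=7,fy=7,interpolation=cv2.INTER_NEAREST)); print('origin',x0,y0)
E
python3 look.py w13
```

```text
15.35 [0.46563772 0.07061858 0.13030358] [0.65 0.03 0.06]
270 102
origin 225 62
```

View pics/w13.png

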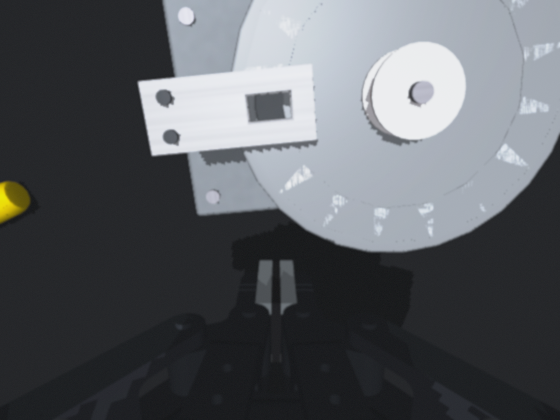

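View pics/w13z.png

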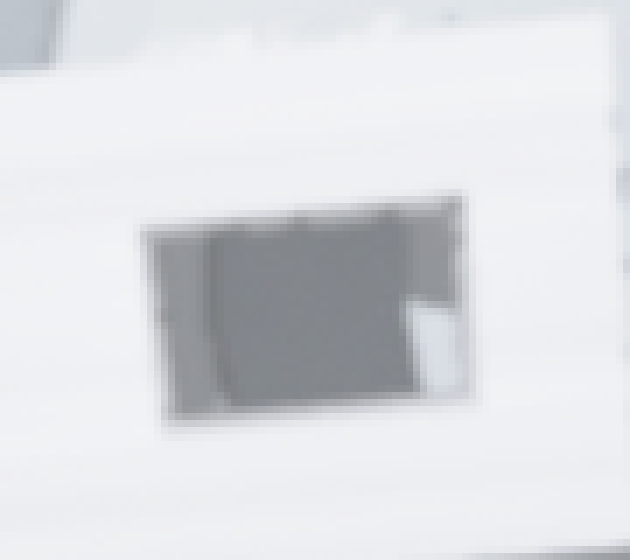

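```bash
python3 - <<'E'
from h import *
s=manip.state();A=pose(s,vision.camera('wrist'))
print('slot refined',onz(*A,269.1,106.2,.103)); print(s['eef_pos'])
print(rel([.439,-.287,.16]))
E
```

```text
slot refined [0.53196309 0.09117829 0.103     ]
[0.46563    0.07049652 0.13031694]
[ 337.9  -29.7 -119.7]
```

jog_arm(motion="50 0 -30 0 0;50 40 -40 -15 0;50 80 -40 -30 0;50 338 -40 -120 0;50 338 -40 -120 0;50 338 -40 -120 0;50 338 -40 -120 0;50 338 -30 -120 0;50 338 -30 -120 0;50 338 -30 -120 0;50 338 -30 -120 0;50 338 -30 -120 0;50 338 -30 -120 0;50 338 -30 -120 0")

```text
time_s: 16.62
eef_pos: [0.4389, -0.2865, 0.1607]
ee_rot: [0.562, -0.562, 0.428, -0.429]
ft_force: [-0.7, 0.8, -1.3]
gripper_width: 0.582
```

```bash
python3 - <<'E'
from h import *
s,c=grab('wrist','w14.png'); A=pose(s,c);print(s['time_s'],s['eef_pos']); print(proj(*A,[*COL[:2],.056]),proj(*A,[*COL[:2],.092]))
E
```

```text
16.6167 [ 0.43886146 -0.28650967  0.16065378]
[274.65084377 100.28352214] [274.60052235 100.13510869]
```

View pics/w14.png

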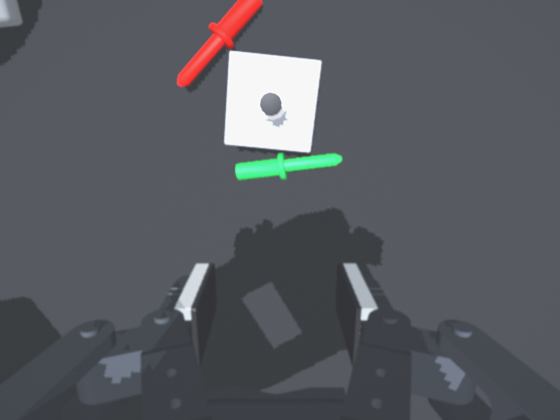

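```bash
python3 - <<'E'
from h import *
f=cv2.imread('pics/w14.png')
g=f[85:125,250:295].max(axis=2); m=(g<130).astype(np.uint8); n,l,st,ce=cv2.connectedComponentsWithStats(m); print(st,ce+[250,85])
s=manip.state();A=pose(s,vision.camera('wrist'))
w=(f.min(axis=2)>170).astype(np.uint8);w[:, :200]=0;w[170:]=0;w[:, 340:]=0
cs,_=cv2.findContours(w,0,2);c=max(cs,key=cv2.contourArea);b=cv2.minAreaRect(c);print(b, onz(*A,*b[0],.052))
for i in range(1,n):
  if st[i,4]>100: print(onz(*A,*(ce[i]+[250,85]),.092))
E
```

```text
[[   0    0   45   40 1701]
 [  13   16   18   14   99]] [[271.94591417 104.2069371 ]
 [272.92929293 109.53535354]]
((270.61883544921875, 101.3118896484375), (92.6379623413086, 93.8320083618164), 5.7105937004089355) [ 0.50731249 -0.26485614  0.052     ]
```

```bash
python3 - <<'E'
from h import *
print(rel([.506,-.2657,.095]))
E
```

```text
[-2.2 65.8 70. ]
```

jog_arm(motion="50 -2 0 35 0;50 -2 10 70 0;50 -2 40 70 0;50 -2 66 70 0;50 -2 66 70 0;50 -2 66 70 0;50 -2 66 70 0")

```text
time_s: 17.3
eef_pos: [0.5066, -0.2661, 0.0965]
ee_rot: [0.562, -0.562, 0.427, -0.43]
ft_force: [-0.1, 0.2, 1.4]
gripper_width: 0.578
```

```bash
cat > sc.py <<'E'
from h import *
import sys
s,c=grab('scene',sys.argv[1]+'.png');print(s['time_s'],s['eef_pos'],s['ft_force'].round(2),s['gripper_width'])
x0,y0,x1,y1=map(int,sys.argv[2:6]);a=c['frame'][y0:y1,x0:x1];a=np.clip((a.astype(float)/255)**.6*255,0,255).astype(np.uint8)
cv2.imwrite(f'pics/{sys.argv[1]}z.png',cv2.resize(a,None,fx=6,fy=6,interpolation=cv2.INTER_CUBIC))
A=pose(s,c)
for z in (.056,.06,.065,.07,.075,.08,.085,.092,.1): print(z,((proj(*A,[.507,-.266,z])-[x0,y0])*6).round(0))
E
python3 sc.py s15 130 200 240 300
```

```text
17.3 [ 0.5066164  -0.26610776  0.09645573] [-0.14  0.18  1.39] 0.5781735084960119
0.056 [276. 365.]
0.06 [275. 355.]
0.065 [273. 343.]
0.07 [272. 331.]
0.075 [270. 319.]
0.08 [269. 307.]
0.085 [267. 295.]
0.092 [265. 278.]
0.1 [262. 258.]
```

View pics/s15z.png

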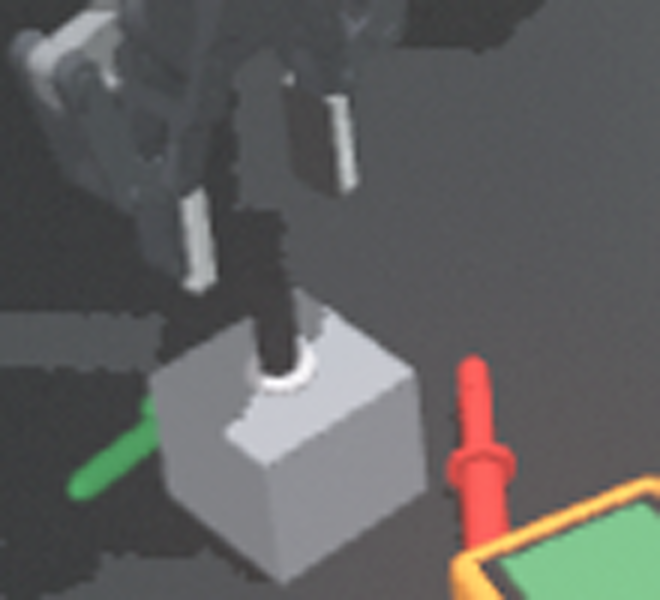

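jog_arm(motion="50 0 15 0 0;50 0 30 0 0;50 0 39 0 0;50 0 40.5 0 0;50 0 40.5 0 0;50 0 40.5 0 0")

```text
time_s: 17.85
eef_pos: [0.5072, -0.2669, 0.0573]
ee_rot: [0.562, -0.562, 0.427, -0.431]
ft_force: [-0.5, 0.0, -0.2]
gripper_width: 0.584
```

```bash
python3 sc.py s16 130 200 240 300
```

```text
17.85 [ 0.50724174 -0.26688797  0.05731377] [-0.54  0.04 -0.17] 0.5840352309866276
0.056 [276. 365.]
0.06 [275. 355.]
0.065 [273. 343.]
0.07 [272. 331.]
0.075 [270. 319.]
0.08 [269. 307.]
0.085 [267. 295.]
0.092 [265. 278.]
0.1 [262. 258.]
```

View pics/s16z.png

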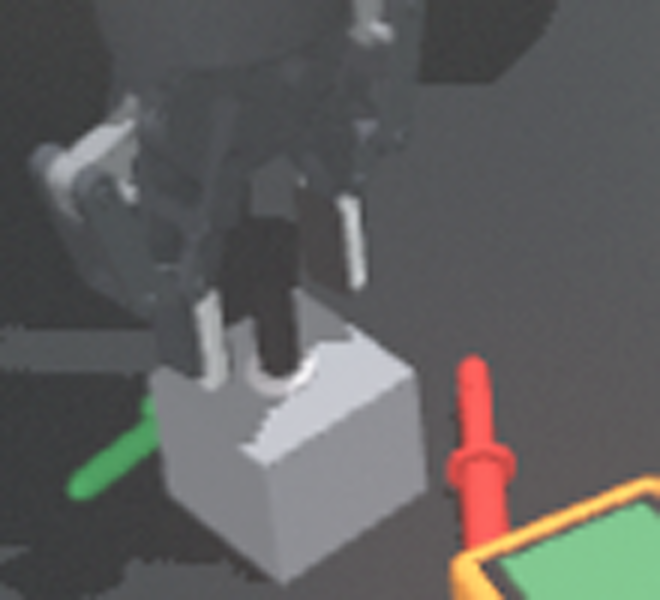

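jog_arm(motion="0 0 0 0 0;0 0 0 0 0;0 0 0 0 0;0 0 0 0 0;0 0 0 0 0;0 0 0 0 0;0 0 0 0 0;0 0 0 0 0", squeeze=40)

```text
time_s: 18.57
eef_pos: [0.5074, -0.2668, 0.0577]
ee_rot: [0.562, -0.562, 0.426, -0.431]
ft_force: [-0.7, 2.8, 4.8]
gripper_width: 0.145
```

```bash
python3 sc.py s17 130 200 240 300
```

```text
18.5667 [ 0.50737109 -0.26677599  0.05768709] [-0.73  2.79  4.84] 0.14483939703457355
0.056 [276. 365.]
0.06 [275. 355.]
0.065 [273. 343.]
0.07 [272. 331.]
0.075 [270. 319.]
0.08 [269. 307.]
0.085 [267. 295.]
0.092 [265. 278.]
0.1 [262. 258.]
```

View pics/s17z.png

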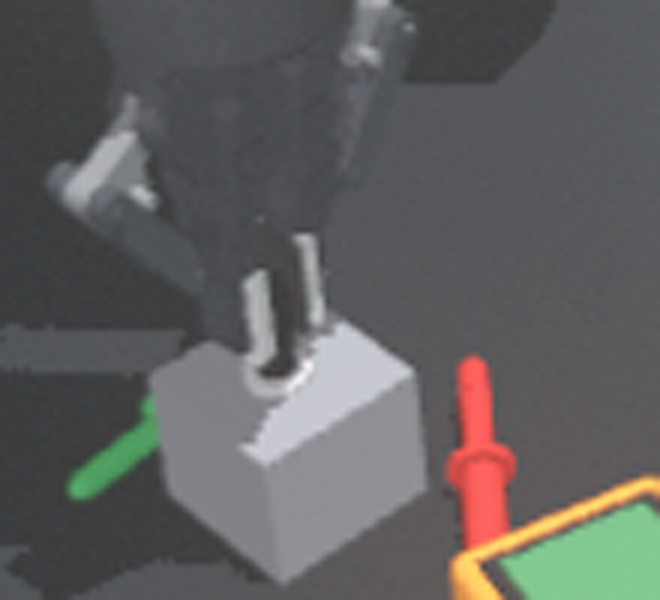

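jog_arm(motion="0 0 -10 0 0;0 0 -25 0 0;0 0 -50 0 0;0 0 -80 0 0;0 0 -113 0 0;0 0 -113 0 0;0 0 -113 0 0;0 0 -113 0 0;0 0 -113 0 0")

```text
time_s: 19.37
eef_pos: [0.5062, -0.266, 0.1694]
ee_rot: [0.562, -0.562, 0.427, -0.43]
ft_force: [0.1, 0.5, -1.2]
gripper_width: 0.141
```

```bash
python3 sc.py s18 110 140 240 280
python3 - <<'E'
from h import *
s=manip.state(); print(rel([.532,.0911,s['eef_pos'][2]]), R(s['ee_rot']).round(4))
E
```

```text
19.3667 [ 0.50620018 -0.26602503  0.16941381] [ 0.07  0.52 -1.2 ] 0.14106634756274208
0.056 [396. 725.]
0.06 [395. 715.]
0.065 [393. 703.]
0.07 [392. 691.]
0.075 [390. 679.]
0.08 [389. 667.]
0.085 [387. 655.]
0.092 [385. 638.]
0.1 [382. 618.]
[-337.6   -0.7  119.3] [[ 0.2646  0.0036  0.9643]
 [-0.9643 -0.0022  0.2646]
 [ 0.003  -1.      0.0029]]
```

View pics/s18z.png

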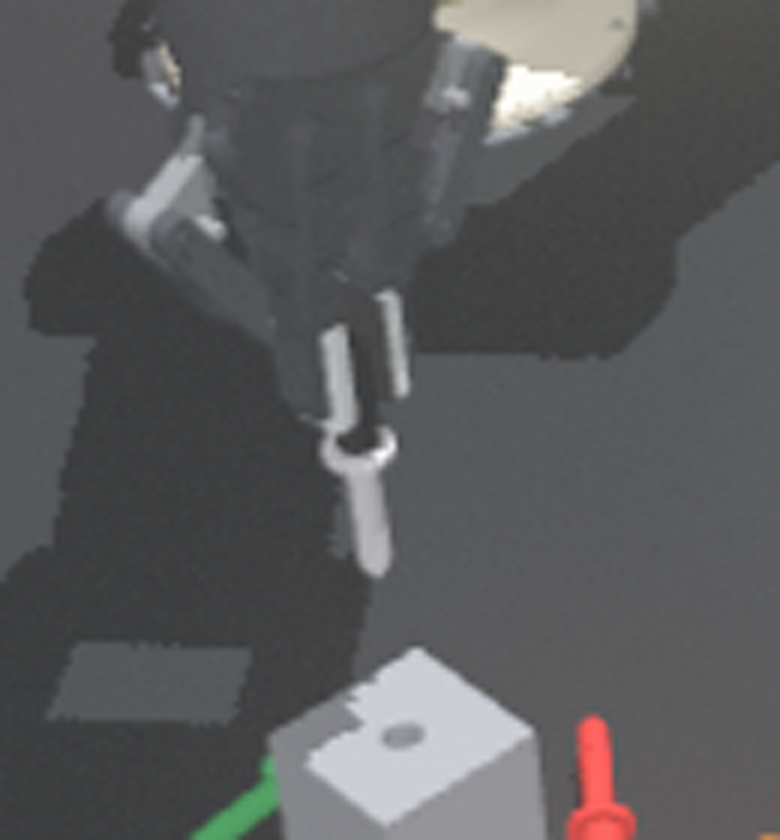

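jog_arm(motion="0 -20 0 7 0;0 -60 0 21 0;0 -100 0 36 0;0 -140 0 50 0;0 -180 0 64 0;0 -220 0 78 0;0 -260 0 92 0;0 -300 0 106 0;0 -325 0 115 0;0 -336.8 0 119 0;0 -336.8 0 119 0;0 -336.8 0 119 0;0 -336.8 0 119 0;0 -336.8 0 119 0")

```text
time_s: 20.58
eef_pos: [0.5319, 0.0888, 0.1685]
ee_rot: [0.562, -0.562, 0.428, -0.431]
ft_force: [0.1, -0.5, -0.4]
gripper_width: 0.145
```

```bash
python3 - <<'E'
from h import *
s,c=grab('scene','s19.png');print(s['time_s'],s['eef_pos'],s['ft_force'].round(2),s['gripper_width'],R(s['ee_rot']).round(4)[:,1])
a=c['frame'][120:250,250:390];a=np.clip((a.astype(float)/255)**.7*255,0,255).astype(np.uint8)
cv2.imwrite('pics/s19z.png',cv2.resize(a,None,fx=4.5,fy=4.5,interpolation=cv2.INTER_CUBIC))
s,c=grab('wrist','w19.png')
s,c=grab('top','t19.png')
E
```

```text
20.5833 [0.53194698 0.08877908 0.1684857 ] [ 0.05 -0.47 -0.43] 0.14544077230511968 [ 0.0031 -0.0024 -1.    ]
```

View pics/s19z.png

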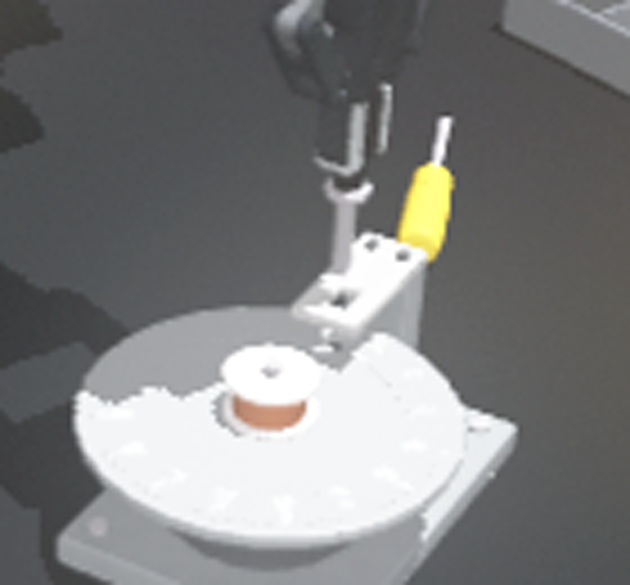

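View pics/w19.png

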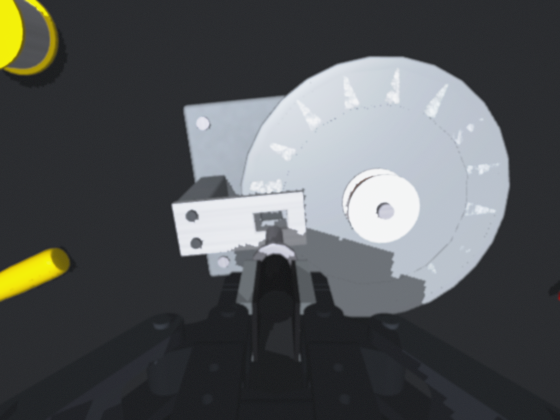

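```bash
python3 - <<'E'
from h import *
a=cv2.imread('pics/w19.png')[190:280,225:325];a=np.clip((a.astype(float)/255)**.5*255,0,255).astype(np.uint8)
b=cv2.imread('pics/s19.png')[150:195,300:350];b=np.clip((b.astype(float)/255)**.7*255,0,255).astype(np.uint8)
cv2.imwrite('pics/z19.png',np.hstack([cv2.resize(a,(440,396),interpolation=cv2.INTER_CUBIC),cv2.resize(b,(350,315),interpolation=cv2.INTER_CUBIC).__class__(0) if 0 else cv2.copyMakeBorder(cv2.resize(b,(350,315),interpolation=cv2.INTER_CUBIC),0,81,0,0,0)]))
s=manip.state();A=pose(s,vision.camera('wrist'));B=pose(s,vision.camera('scene'))
p=s['eef_pos']
dz=p[2]-.0577; zc=.052+dz; zt=zc-.046
print(zc,zt)
for z in (zt,zc,.103): print(z,'w',((proj(*A,[.532,.0908,z])-[225,190])*4.4).round(0),'s',((proj(*B,[.532,.0908,z])-[300,150])*7).round(0))
E
```

```text
0.1629756097958572 0.11697560979585721
0.11697560979585721 w [205. 168.] s [182. 213.]
0.1629756097958572 w [203. 309.] s [193.  85.]
0.103 w [206. 136.] s [179. 251.]
```

View pics/z19.png

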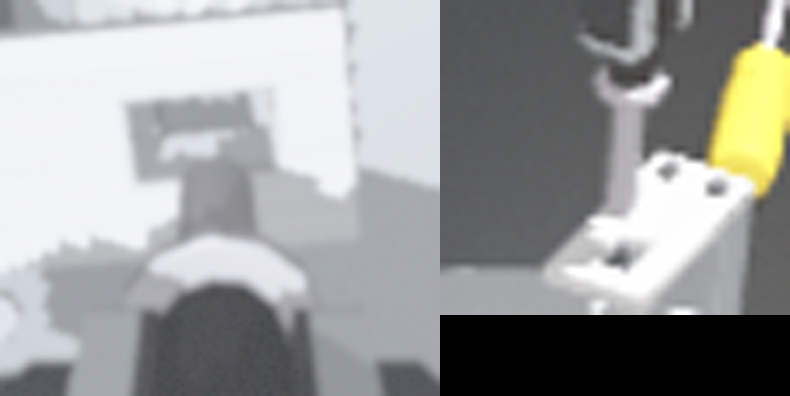

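jog_arm(motion="0 -1.8 4 -0.3 0;0 -1.8 7 -0.3 0;0 -1.8 9 -0.3 0;0 -1.8 9 -0.3 0;0 -1.8 9 -0.3 0;0 -1.8 9 -0.3 0")

```text
time_s: 21.33
eef_pos: [0.5312, 0.0913, 0.1597]
ee_rot: [0.562, -0.562, 0.428, -0.431]
ft_force: [0.4, -1.3, -0.7]
gripper_width: 0.142
```

```bash
cat > ck.py <<'E'
from h import *
import sys
n=sys.argv[1]
s,c=grab('wrist','w'+n+'.png'); s2,d=grab('scene','s'+n+'.png')
print(s['time_s'],s['eef_pos'],s['ft_force'].round(2),s['gripper_width'],R(s['ee_rot'])[:,1].round(4))
a=c['frame'][190:280,225:325];a=np.clip((a.astype(float)/255)**.5*255,0,255).astype(np.uint8)
b=d['frame'][150:205,300:350];b=np.clip((b.astype(float)/255)**.7*255,0,255).astype(np.uint8)
cv2.imwrite('pics/z'+n+'.png',np.hstack([cv2.resize(a,(440,396),interpolation=cv2.INTER_CUBIC),cv2.copyMakeBorder(cv2.resize(b,(350,385),interpolation=cv2.INTER_CUBIC),0,11,0,0,0)]))
A=pose(s,c);B=pose(s2,d);zc=s['eef_pos'][2]-.0057;print('collar z',zc)
for z in (zc-.046,zc,.103): print(round(z,4),'w',((proj(*A,[.5322,.0912,z])-[225,190])*4.4).round(0),'s',((proj(*B,[.5322,.0912,z])-[300,150])*7).round(0)+[440,0])
E
python3 ck.py 20
```

```text
21.3333 [0.53124147 0.09129196 0.15973529] [ 0.39 -1.28 -0.65] 0.14180968369035274 [ 0.0037 -0.0022 -1.    ]
collar z 0.1540352871440535
0.108 w [219. 165.] s [621. 237.]
0.154 w [220. 305.] s [632. 110.]
0.103 w [219. 153.] s [620. 251.]
```

View pics/z20.png

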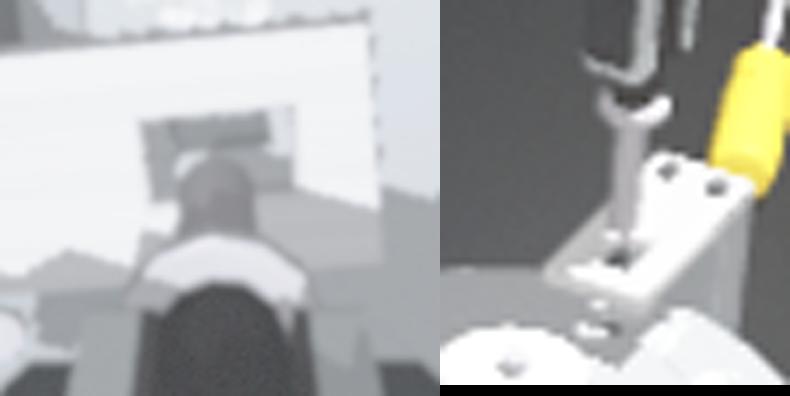

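jog_arm(motion="0 0 3 0 0;0 0 6 0 0;0 0 9 0 0;0 0 10 0 0;0 0 10 0 0")

```text
time_s: 21.85
eef_pos: [0.5312, 0.0913, 0.1494]
ee_rot: [0.562, -0.562, 0.428, -0.43]
ft_force: [0.1, 0.1, -0.7]
gripper_width: 0.147
```

```bash
python3 ck.py 21
```

```text
21.85 [0.53121216 0.09127568 0.14940899] [ 0.07  0.13 -0.73] 0.14684563836875905 [ 0.0033 -0.0021 -1.    ]
collar z 0.14370898972420473
0.0977 w [219. 165.] s [619. 265.]
0.1437 w [220. 305.] s [630. 139.]
0.103 w [219. 178.] s [620. 251.]
```

View pics/z21.png

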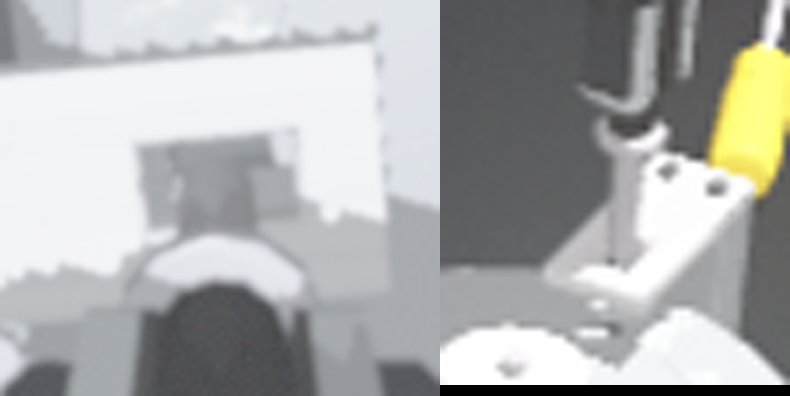

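jog_arm(motion="0 0 3 0 0;0 0 6 0 0;0 0 8 0 0;0 0 8 0 0")

```text
time_s: 22.28
eef_pos: [0.5312, 0.0912, 0.1412]
ee_rot: [0.562, -0.562, 0.428, -0.43]
ft_force: [1.1, -0.1, -0.6]
gripper_width: 0.146
```

jog_arm(motion="0 0 2 0 0;0 0 4 0 0;0 0 5 0 0;0 0 5 0 0")

```text
time_s: 22.62
eef_pos: [0.5312, 0.0912, 0.136]
ee_rot: [0.562, -0.562, 0.428, -0.43]
ft_force: [0.7, -0.1, -0.9]
gripper_width: 0.151
```

```bash
python3 ck.py 22
```

```text
22.6167 [0.53116471 0.09124555 0.13600111] [ 0.65 -0.12 -0.92] 0.15103031161586566 [ 0.0028 -0.0021 -1.    ]
collar z 0.13030111457178048
0.0843 w [219. 164.] s [616. 300.]
0.1303 w [220. 305.] s [627. 177.]
0.103 w [219. 214.] s [620. 251.]
```

View pics/z22.png

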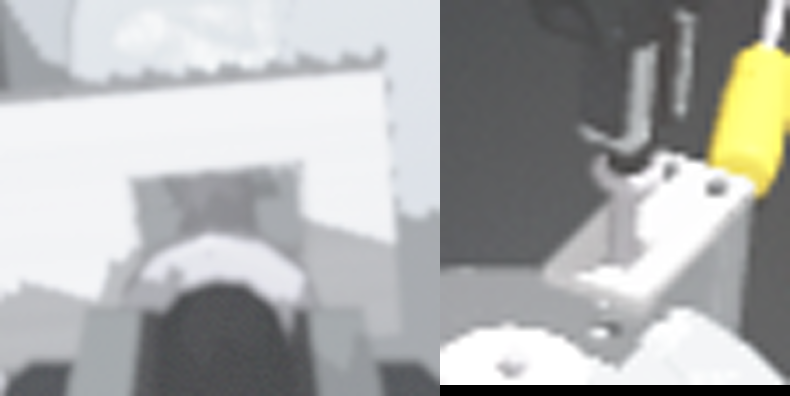

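jog_arm(motion="0 0 1.5 0 0;0 0 3 0 0;0 0 3 0 0")

```text
time_s: 22.97
eef_pos: [0.5312, 0.0912, 0.133]
ee_rot: [0.562, -0.562, 0.428, -0.43]
ft_force: [0.9, 0.9, -0.7]
gripper_width: 0.144
```

jog_arm(motion="0 0 1 0 0;0 0 2 0 0;0 0 2 0 0")

```text
time_s: 23.22
eef_pos: [0.5311, 0.0912, 0.1308]
ee_rot: [-0.562, 0.562, -0.428, 0.43]
ft_force: [0.0, 0.0, -1.5]
gripper_width: 0.145
```

jog_arm(motion="0 0 1 0 0;0 0 2 0 0;0 0 2 0 0")

```text
time_s: 23.47
eef_pos: [0.5311, 0.0912, 0.1286]
ee_rot: [-0.562, 0.562, -0.428, 0.43]
ft_force: [0.2, 0.8, -1.4]
gripper_width: 0.145
```

jog_arm(motion="0 0 1 0 0;0 0 2 0 0;0 0 2 0 0")

```text
time_s: 23.72
eef_pos: [0.5311, 0.0912, 0.1264]
ee_rot: [-0.562, 0.562, -0.428, 0.43]
ft_force: [1.5, 0.4, -0.8]
gripper_width: 0.143
```

jog_arm(motion="0 0 1 0 0;0 0 2 0 0;0 0 2 0 0")

```text
time_s: 23.97
eef_pos: [0.5311, 0.0912, 0.1242]
ee_rot: [-0.562, 0.562, -0.428, 0.43]
ft_force: [0.5, -0.8, -0.1]
gripper_width: 0.145
```

jog_arm(motion="0 0 1 0 0;0 0 2 0 0;0 0 2 0 0")

```text
time_s: 24.22
eef_pos: [0.5311, 0.0912, 0.122]
ee_rot: [-0.562, 0.562, -0.428, 0.43]
ft_force: [0.0, -0.4, -1.5]
gripper_width: 0.149
```

jog_arm(motion="0 0 1 0 0;0 0 2 0 0;0 0 2 0 0")

```text
time_s: 24.47
eef_pos: [0.5311, 0.0912, 0.1198]
ee_rot: [-0.562, 0.562, -0.428, 0.43]
ft_force: [0.9, 0.3, -0.9]
gripper_width: 0.148
```

jog_arm(motion="0 0 1 0 0;0 0 2 0 0;0 0 2 0 0")

```text
time_s: 24.72
eef_pos: [0.5311, 0.0912, 0.1176]
ee_rot: [-0.562, 0.562, -0.428, 0.43]
ft_force: [2.1, 0.5, -0.4]
gripper_width: 0.146
```

jog_arm(motion="0 0 1 0 0;0 0 2 0 0;0 0 2 0 0")

```text
time_s: 24.97
eef_pos: [0.5311, 0.0912, 0.1154]
ee_rot: [-0.562, 0.562, -0.428, 0.43]
ft_force: [1.4, 0.8, -1.4]
gripper_width: 0.147
```

```bash
python3 ck.py 23
```

```text
24.9667 [0.53105682 0.09121966 0.11544443] [ 1.41  0.77 -1.41] 0.14672378392635807 [ 0.0017 -0.0019 -1.    ]
collar z 0.10974443436628005
0.0637 w [219. 163.] s [611. 354.]
0.1097 w [220. 304.] s [622. 233.]
0.103 w [220. 279.] s [620. 251.]
```

View pics/z23.png

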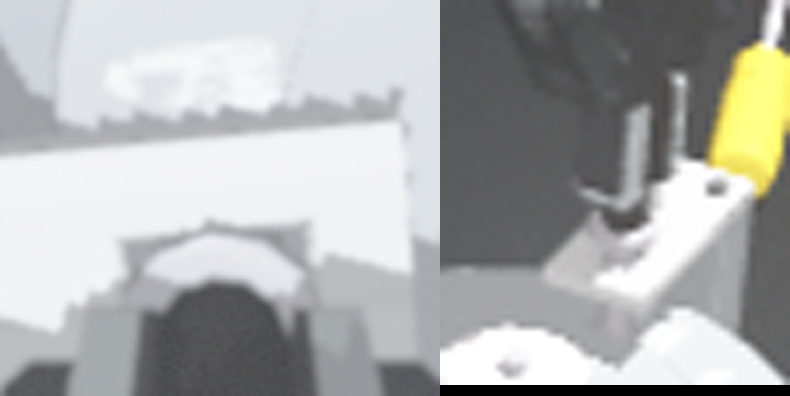

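jog_arm(motion="0 0 1 0 0;0 0 2 0 0;0 0 2 0 0")

```text
time_s: 25.32
eef_pos: [0.5311, 0.0912, 0.1134]
ee_rot: [-0.562, 0.562, -0.428, 0.43]
ft_force: [1.6, -0.4, -0.7]
gripper_width: 0.145
```

jog_arm(motion="0 0 1 0 0;0 0 2 0 0;0 0 2 0 0")

```text
time_s: 25.57
eef_pos: [0.5311, 0.0912, 0.1112]
ee_rot: [-0.562, 0.562, -0.428, 0.43]
ft_force: [1.4, 0.5, -1.0]
gripper_width: 0.149
```

jog_arm(motion="0 0 0.5 0 0;0 0 1 0 0;0 0 1 0 0")

```text
time_s: 25.82
eef_pos: [0.5311, 0.0912, 0.1101]
ee_rot: [-0.562, 0.562, -0.428, 0.43]
ft_force: [2.5, 1.3, -0.2]
gripper_width: 0.147
```

jog_arm(motion="0 0 0.5 0 0;0 0 1 0 0;0 0 1 0 0")

```text
time_s: 26.07
eef_pos: [0.5313, 0.0912, 0.1097]
ee_rot: [0.562, -0.562, 0.428, -0.43]
ft_force: [0.6, 0.9, 4.7]
gripper_width: 0.152
```

jog_arm(motion="0 0 0.7 0 0;0 0 0.7 0 0")

```text
time_s: 26.23
eef_pos: [0.5314, 0.0913, 0.1096]
ee_rot: [0.562, -0.562, 0.428, -0.43]
ft_force: [-0.4, 0.5, 5.7]
gripper_width: 0.144
```

```bash
python3 ck.py 24
```

```text
26.2333 [0.53135375 0.09130535 0.10963068] [-0.37  0.55  5.72] 0.14362705945614898 [ 0.0032 -0.0019 -1.    ]
collar z 0.10393068400673786
0.0579 w [219. 166.] s [610. 369.]
0.1039 w [220. 306.] s [620. 248.]
0.103 w [220. 303.] s [620. 251.]
```

View pics/z24.png

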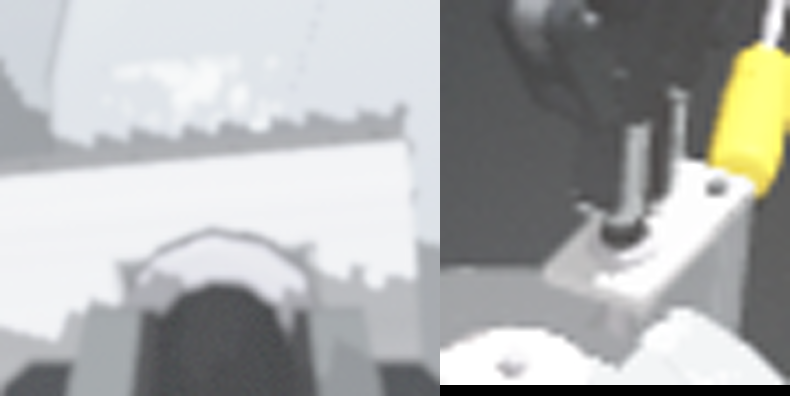

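Collar is on the bracket with a firm stop. I'll release and withdraw upward.

jog_arm(motion="40 0 0 0 0;40 0 0 0 0;40 0 0 0 0;40 0 0 0 0;40 0 0 0 0;40 0 -5 0 0;40 0 -25 0 0;40 0 -60 0 0;40 0 -100 0 0;40 0 -110 0 0;40 0 -110 0 0;40 0 -110 0 0")

```text
time_s: 27.33
eef_pos: [0.5309, 0.0915, 0.2198]
ee_rot: [0.562, -0.562, 0.428, -0.431]
ft_force: [-0.3, 0.6, -1.4]
gripper_width: 0.471
```

```bash
python3 - <<'E'
from h import *
s,c=grab('scene','s25.png');print(s['time_s'],s['eef_pos'],s['ft_force'].round(2),s['gripper_width'])
a=c['frame'][150:250,260:360];a=np.clip((a.astype(float)/255)**.8*255,0,255).astype(np.uint8)
s,w=grab('wrist','w25.png')
cv2.imwrite('pics/z25.png',np.hstack([cv2.resize(a,(400,400),interpolation=cv2.INTER_CUBIC),cv2.resize(w['frame'][100:300,160:360],(400,400),interpolation=cv2.INTER_CUBIC)]))
E
```

```text
27.3333 [0.53086426 0.09150385 0.21981898] [-0.25  0.63 -1.43] 0.4708682101355457
```

View pics/z25.png

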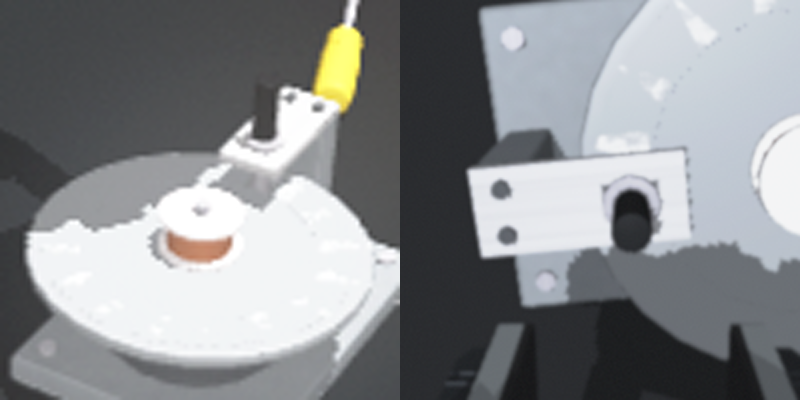

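```bash
python3 - <<'E'
from h import *
s=manip.state();c=vision.camera('scene');B=pose(s,c);print(s['time_s'])
x0,y0=310,160
cv2.imwrite('pics/z26.png',cv2.resize(c['frame'][y0:y0+45,x0:x0+50],None,fx=12,fy=12,interpolation=cv2.INTER_CUBIC))
for z in (.097,.103,.107,.143): print(z,((proj(*B,[.5330,.0908,z])-[x0,y0])*12).round())
a=cv2.imread('pics/scene0.png');b=c['frame']
for n,(x0,y0,x1,y1) in dict(meter=(200,275,285,355),spool=(392,178,430,215),driver=(335,145,356,172)).items():
    m=lambda f:(lambda h:cv2.moments(((h[y0:y1,x0:x1,1]>120)&(h[y0:y1,x0:x1,2]>100)).astype(np.uint8)))(cv2.cvtColor(f,cv2.COLOR_BGR2HSV))
    for f in(a,b): q=m(f);print(n,round(q['m10']/q['m00'],1),round(q['m01']/q['m00'],1))
E
```

```text
27.4333
0.097 [188. 340.]
0.103 [190. 313.]
0.107 [192. 294.]
0.143 [206. 125.]
meter 39.8 42.7
meter 37.9 40.4
spool 19.9 14.7
spool 19.9 14.7
driver 9.5 19.4
driver 9.5 19.3
```

View pics/z26.png

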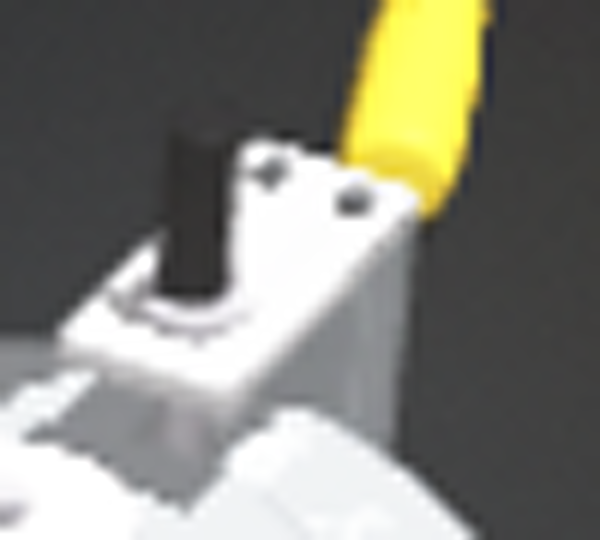

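```bash
python3 - <<'E'
from h import *
for f in (cv2.imread('pics/scene0.png'),cv2.imread('pics/s25.png')):
    h=cv2.cvtColor(f,cv2.COLOR_BGR2HSV)[275:355,200:285]; m=((h[...,0]>8)&(h[...,0]<22)&(h[...,1]>120)&(h[...,2]>120)).astype(np.uint8)
    cs,_=cv2.findContours(m,0,2);print(cv2.minAreaRect(np.vstack(cs)))
print(manip.state()['time_s'],manip.hand_in())
E
```

```text
((40.97315979003906, 39.31879806518555), (76.68011474609375, 46.28660202026367), 55.00798034667969)
((41.04363250732422, 39.41946792602539), (76.9258804321289, 46.28660202026367), 55.00798034667969)
the job is handed in; nothing more can be done
27.4833 None
```

I stopped the wheel with its hole under the slot, put the lock pin in, and handed the job in at 27.5 s.

- **Wheel:** I stopped it with a closed-fingertip touch of about 4 N on the face. I then dragged it clockwise in two light strokes until the hole lay under the slot, and lifted off. A wrist view taken almost straight down showed the hole filling the whole width of the slot.
- **Pin:** I took the black-knobbed pin from its block and lowered it through the slot and hole. There was almost no resistance until the collar met the bracket at about 5 N. Then I let go and backed off.
- **Last checks:** The pin stands upright with its collar on the bracket, and the shank is visible entering the wheel below. The knob top is at the expected height to within about 1 px. The meter, driver and spool are within 0.1 px of where they started, and the hand was clear of everything.

Some things disagreed or were unexpected:
- **Fingertip height:** Touch and pictures put the fingertips about 1 to 1.5 cm behind the TCP when shut, not 8 mm ahead of it. I went by touch and by the pictures.
- **Decoys:** The red and green look-alikes were standing in the first pictures and lying down by 2 s. My planned path did not go near them and I saw no contact, but I did not establish why they fell.
- **Meter check:** A first rough colour check suggested the meter had shifted 2 px. An orange-only check showed it had not; the red decoy lying in the same area probably caused the difference.

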